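# Change over the ratchet clamps on the filtration stands

### The arm

A 6-joint arm with a two-finger parallel gripper is mounted at the origin on the work surface. World frame = base frame: x ahead of the robot, y to its left, z up, the work surface at z = 0. Lengths are in mm, angles in degrees, forces in N, time in s.
With the tool pointing down it reaches from about 275 to 825 mm from the base axis. Payload 5.2 kg.
Tool frame: the origin (TCP) lies at the very end of the fingers, on their centre line; the grasp point (between the pads) lies 19 mm behind it; z points along the fingers, y is the direction in which the jaws open and shut (so a half turn about z gives the same grasp; the last joint's range is limited). The gripper opens to 93 mm and grips with 3 to 60 N. Pads are 15 mm wide; open, the fingers measure 128 mm over their backs; the gripper's body (75 mm by 188 mm) begins 65 mm behind the grasp point.
Start: joints at [60.172, 14.817, 87.949, -0, 77.235, -11.62], TCP at [171.841, 522.471, 183.553] pointing down, gripper open.
Joint ranges: [-179.93, 179.93], [-52.35, 119.4], [10.71, 147.94], [-69.91, 249.91], [12.55, 155.21], [-178.61, 178.61]. Speed limits (degrees/s): [147.25, 147.25, 180, 180, 180, 180].

### API

Orientations are given as [roll, pitch, yaw] about the fixed x, y, z axes, in that order (R = Rz(yaw) Ry(pitch) Rx(roll)).
In Python, from workcell import get_state, grab_frame, sign_off, recognise, spot_point gives the robot as it stands.
- The arm moves only by the tool apply_moves, never from a script. Its argument "targets" is a list of rows, each a list of 3 entries, a list of its own where there are three numbers: the shift along the tool's x, y, z scaled (see below), then the turn, a rotation vector about the tool's x, y, z scaled (see below), then the opening in per cent of the stroke, from 0 (shut) to 100 (fully open). A call has 1 to 8 rows; each row shifts and turns the pose as measured when the row begins, along the tool's axes as they then stand; what a row does not reach is not made up. The controller multiplies each number of a shift by 0.02 m and each number of a turn by pi rad. A row lasts 1/12 s, in which the tool goes at most 41.7 mm and 7.16 degrees, less where a joint would pass 70% of its speed; a pose out of reach is approached as far as the arm can. A call with a number of a shift or a turn outside -1 to 1 is refused whole. A call with a gripper value outside its range is refused whole. The fingers move at their own pace and stop on an object; "force" is the grip in N (left out, the last holds). Time passes only in rows, so rows that do not move let the fingers close. It gives the time, the measured TCP pose, the force and the opening at its end, in the units of the state.
- get_state(): the state, without advancing time (a new reading comes with each control period).
- grab_frame(name): name is "scene" or "top"; returns a dict with "color" (420x560x3 uint8, blue, green, red), "intrinsics" (3x3 intrinsics, pixels), "dist_coeffs" ([k1, k2, p1, p2, k3] as OpenCV has them; the pictures are not rectified), "eye" and "attitude" of the camera in the world. Camera axes: x right, y down, z forward; pixel columns grow to the right and rows downward; lengths in mm; the calibration is good to about 2 mm. A picture is of the moment at which its call begins. There is no depth.
- sign_off(): hands the job in, once; it reports no verdict.
Trained networks look in the newest picture that a camera, given by its name, has taken for a name from the list of things; names that differ only in an ending like _2 or _b are one class to them, and where a whole thing is asked for, a point or a joint stands for the part that bears it (a point fixed in the world has none). Each returns a list of dicts, best first, with "confidence" (0 to 1); they miss things now and then, are a little off and sometimes report something else, mostly with a low value. They report only what shows in the picture. A call takes as long as a camera call. They do not tell look-alikes from the thing itself.
- recognise(camera, query): "position" ([column, row] in pixels, amid what is visible of it).
- spot_point(camera, query): "position" ([column, row] in pixels: a listed point, or the origin of a listed thing).
The state is a dict: "clock": time; "joint_positions": joint angles; "qd": joint speeds; "tau": joint torques, N m; "position": TCP position; "tool_rot": TCP orientation; "force": force on the tool from outside, world axes, zero at the start; "ft_torque": the same for the moment, N m; "width": finger opening in mm.
Only numpy, scipy, OpenCV 4.12 (cv2) and the standard library are available. Lean on these libraries where they do the work, as an engineer would, in place of code of your own. Each camera call takes 0.05 s, during which the arm holds its last target.

### The job

Change over the two filter funnels on the bench: first squeeze the handles of the open clamp together until its ratchet catches and keeps the fresh funnel snug, neither slack nor overtightened, and let go of it; then gently press the long handle of the other, locked clamp sideways (down towards the bench) so that its teeth part and it springs fully open. Both funnels stay upright in their cups, and the other things on the bench stay where they are.

Things in the scene. Friction and masses are not known exactly. Their poses are not given: they have to be found in the camera images.
- new_stand: Grey base plate, 170 x 110 x 12 mm, of the station whose scissor clamp starts open; fixed to the bench. Origin: on the bench under the clamp's pivot. x: from the pivot to the funnel; z up. The steel handles run from the pivot along -x and work in a level plane 71 mm above the bench, closing symmetrically about the plate's x axis.
- new_pivot (a point): Pivot of the open clamp, 71 mm above the bench. Each handle has an oval loop, 40 x 12 mm, 10 mm high (66 to 76 mm above the bench), centred 115 mm along -x, 60 mm of free space below. The handle on the +y side is longer: beyond its loop lies a flat thumb plate, 40 x 16 x 8 mm. A bar with 6 teeth links the handles 80 mm from the pivot, reaching down to 51 mm above the bench.
- new_squeeze (a point): Fixed point midway between the finger loops of the open clamp, 71 mm above the bench: squeeze them here along the plate's y. Outer faces 64 mm apart when open, 23 mm less per 0.1 rad of closing. Empty, the clamp pushes back with 3 to 5 N on each finger; about 16 N on each finger gives some 14 N at the jaws. Let go, it backs off to the last tooth passed, losing up to 6 N of that.
- new_cup (a point): Centre of the cup's floor under the fresh funnel, 65 mm along the plate's +x, 40 mm above the bench. One jaw pad is on a screw, set differently each time by up to 9 mm and not measured: the jaws meet the funnel somewhere from 0.035 to 0.11 rad, so the right tooth is found by feel. From there a pad spring adds about 6 N per tooth. Under 5 N is slack, over 19 N overtight, 25 N breaks it.
- new_jaw (a joint): Closing angle of each handle of the open clamp, rad: 0 open, grows as the handles close, 0.172 at most. Teeth catch every 0.025 rad, from about 0.045; a spring opens the clamp when no tooth holds it.
- new_short: The shorter scissor half of the open clamp (loop on the plate's -y side, jaw on the +y side); origin on the pivot, 71 mm above the bench. It turns about z with the closing angle. Its jaw carries a fixed rubber pad that presses on the funnel.
- new_funnel: Fresh filter funnel, loose, white plastic with a clear cup on top, 150 mm tall, standing in the stand's cup with 7 mm of play all round; origin at the centre of its underside, 40 mm above the bench; stem 34 mm across between the jaws, cup 64 mm across. Not to be grasped.
- old_stand: Stand and clamp of the other station, the same as new_stand, whose clamp starts locked on the used funnel. Same origin and axes. Which station is on the left or right varies.
- old_press (a point): Centre of the upper face of the thumb plate that ends the locked clamp's longer handle (plate's +y side), 75 mm above the bench, 158 mm from the pivot, 20 mm beyond the end of the shorter handle. Pressed straight and slowly down, it gives like a stiff spring (about 1 N per mm after the first 1 to 2 N); the teeth part after 2 to 6 mm (4 to 9 N); a hard stop comes at 9 mm. Keep under 20 N.
- old_long: The longer handle of the locked clamp, with toothed bar and thumb plate; origin on the pivot, 71 mm above the bench. When its teeth are free it swings out sideways to the plate's +y, up to 20 mm at the thumb plate. It mostly slips out from under the finger by itself: then only lift, as it now lies beside the finger against its open stop. If friction holds it, draw it outwards a little while pressing.
- old_jaw (a joint): Closing angle of each handle of the locked clamp, rad: about 0.12 at the start, held by its teeth; 0 is fully open, and under 0.02 counts as open.
- old_short: The shorter scissor half of the locked clamp (loop on the plate's -y side); origin on the pivot, 71 mm above the bench.
- old_funnel: Used filter funnel in the locked clamp, loose, same shape and origin as the fresh one. It stays in its cup.
- wash_bottle: White bottle, 60 mm across, 150 mm tall, loose; origin under its centre. Bystander.
- tube_rack: White tube rack, 100 x 140 x 52 mm with some tubes to 92 mm, loose; origin under its centre. Bystander.
- beaker: Glass beaker, 60 mm across, 70 mm tall, loose; origin under its centre. Bystander.
- filter_dish: Low round white dish, 48 mm across, 18 mm high, loose; origin under its centre. Bystander.
Things that resemble listed ones, but are neither listed nor needed, are in the scene too. Leave any red look-alike of the old_funnel alone.

How it is judged (in metres and radians):
On the way, in this order (a step that is already met when the one before it is completed fails the run):
1. the open clamp is shut on its funnel, held by its ratchet alone (contact force between new_short and new_funnel between 5 and 19 N and contact force between the fingers and anything else below 0.3 N and value of joint old_jaw above 0.09 rad), for 0.3 s.
2. then the other clamp is sprung open (value of joint old_jaw below 0.02 rad), for 0.2 s.
At the end, for the whole second after the job is handed in: The clamp that was open is held shut by its ratchet, its short jaw pressing on the fresh funnel with 5 to 19 N; the other clamp is open (its closing angle under 0.02 rad); both funnels stand still and upright (within 0.1 rad), less than 15 mm from where they began (contact force between new_short and new_funnel between 5 and 19 N and value of joint old_jaw below 0.02 rad and angle between each of new_funnel, old_funnel's own z axis and vertical below 0.1 rad and distance of each of new_funnel, old_funnel from where it was at the start of the episode below 0.015 m and linear speed of each of old_funnel, new_funnel below 0.02 m/s); the robot touches nothing.
It fails at once if the fresh funnel is clamped with more than 25 N (contact force between new_short and new_funnel above 25 N).
It fails at once if the fingers push on the locked clamp with more than 20 N (contact force between the fingers and old_long above 20 N or contact force between the fingers and old_short above 20 N).
It fails at once if a bystander is moved (distance of any of wash_bottle, tube_rack, beaker, filter_dish from where it was at the start of the episode above 0.02 m).
It also fails if it takes over 58 s, if anything falls off the work surface, if the arm or the gripper's body presses on something with over 40 N, if the wrist force passes 120 N, or if a joint passes its speed limit or range.

## Working session

There is one attempt and no reset: what is moved stays moved. The work goes in short steps, Python scripts to look and compute and a tool call to move; the robot and the scene stay as the last step left them, time stands still between calls to the robot, and variables do not carry over. Pictures are saved under pics/ and viewed, and the job is handed in when it is done.

Besides the shell and the picture viewer there is one more tool, called as name(argument=value, ...), one argument or row to a line, values as JSON. apply_moves: Moves the arm, as the interface text tells. Its arguments: {"type":"object","properties":{"targets":{"type":"array","items":{"type":"array"}},"force":{"type":"number"}},"required":["targets"]}

```bash
mkdir -p pics; ls; cat > h.py <<'E'
import numpy as np, cv2
from workcell import *
def ray(f,p):
    K=np.array(f["intrinsics"],float);d=np.array(f["dist_coeffs"],float)
    u=cv2.undistortPoints(np.array([[p]],float),K,d)[0,0]
    return u
E
python3 - <<'E'
from h import *
s=get_state();print(s)
for n in("scene","top"):
    f=grab_frame(n);cv2.imwrite(f"pics/{n}0.png",f["color"])
    print(n,{k:v for k,v in f.items() if k!="color"})
    for q in["new_squeeze","new_pivot","new_cup","old_press","new_stand","old_stand","new_funnel","old_funnel","old_long","new_short","old_short","wash_bottle","tube_rack","beaker","filter_dish"]:
        print(q,[(np.round(r["position"],1).tolist(),round(r["confidence"],2)) for r in spot_point(n,q)[:4]])
E
```

```text
pics
{'clock': 0.0, 'joint_positions': array([ 6.01704323e+01,  1.48591102e+01,  8.80115449e+01,  2.23598939e-04,
        7.72343683e+01, -1.16205548e+01]), 'qd': array([ 0.11041729,  0.02239993, -0.04619653,  0.01964521, -0.03765562,
        0.01721393]), 'tau': array([-1.70651347e-03, -4.37328029e+01, -2.83991039e+01,  7.16532790e-02,
        4.15134046e-02, -5.90875607e-05]), 'position': array([171.53942992, 521.91832991, 182.71589979]), 'tool_rot': array([-1.79897173e+02, -2.13683163e-02,  1.61790918e+02]), 'force': array([ 1.1511395 , -0.09667385, -0.10664542]), 'ft_torque': array([-0.04181981,  0.0235241 ,  0.00336296]), 'width': 92.8822714480442}
scene {'intrinsics': array([[411.07648924,   0.        , 279.28862875],
       [  0.        , 411.07648924, 208.39138043],
       [  0.        ,   0.        ,   1.        ]]), 'dist_coeffs': array([-0.12773379,  0.        ,  0.        ,  0.        ,  0.        ]), 'eye': array([1011.93418183,  299.62921739,  917.94186226]), 'attitude': array([-145.54440886,    0.21999323,  125.73931876])}
new_squeeze [([237.5, 158.5], 0.96), ([426.1, 
[... 1072 characters left out ...]
838])}
new_squeeze [([378.0, 246.0], 0.83)]
new_pivot [([360.0, 201.8], 0.92), ([443.2, 206.2], 0.39)]
new_cup [([347.4, 177.0], 0.8)]
old_press [([212.6, 278.5], 0.58), ([278.4, 279.3], 0.54)]
new_stand [([356.9, 207.4], 0.76), ([119.6, 211.4], 0.31)]
old_stand [([222.1, 217.5], 0.83)]
new_funnel [([345.5, 178.9], 0.67)]
old_funnel [([220.6, 189.8], 0.89), ([219.0, 139.9], 0.86), ([269.1, 179.5], 0.82), ([164.8, 184.9], 0.72)]
old_long [([217.8, 208.4], 0.86)]
new_short [([357.5, 199.6], 0.97), ([274.7, 139.9], 0.63)]
old_short [([215.6, 208.7], 0.71)]
wash_bottle [([119.1, 212.3], 0.63)]
tube_rack [([443.4, 206.0], 0.86)]
beaker [([274.7, 140.8], 0.75)]
filter_dish [([279.1, 281.6], 0.62)]
```

View pics/scene0.png

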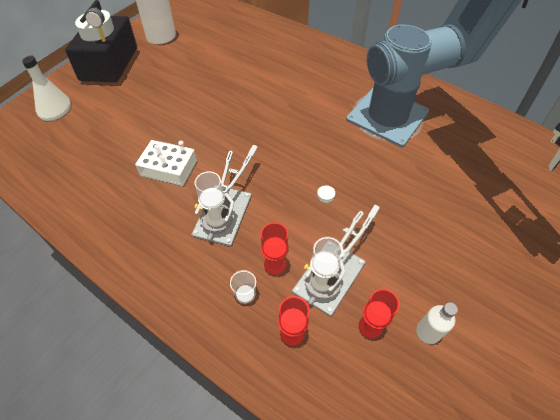

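View pics/top0.png

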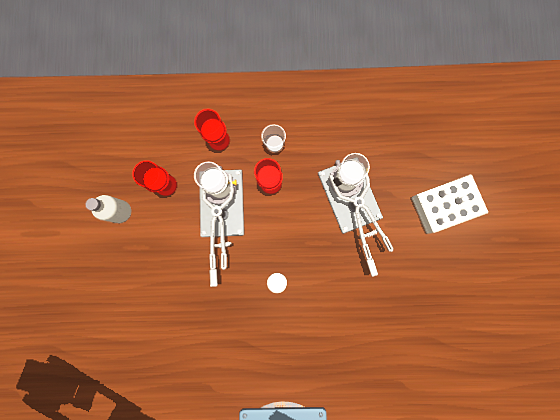

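```bash
cat >> h.py <<'E'
from scipy.spatial.transform import Rotation as R
from scipy.optimize import least_squares
def cam(f):
    Rc=R.from_euler("xyz",f["attitude"],degrees=True).as_matrix()
    return np.array(f["eye"]),Rc,np.array(f["intrinsics"],float),np.array(f["dist_coeffs"],float)
def proj(f,P):
    e,Rc,K,d=cam(f); P=np.atleast_2d(P).astype(float)
    q=(P-e)@Rc
    return cv2.projectPoints(q.reshape(-1,1,3),np.zeros(3),np.zeros(3),K,d)[0].reshape(-1,2)
def atz(f,p,z):
    e,Rc,K,d=cam(f)
    u=cv2.undistortPoints(np.array([[p]],float),K,d)[0,0]
    r=Rc@np.array([u[0],u[1],1]); return e+r*(z-e[2])/r[2]
E
python3 - <<'E'
from h import *
S=grab_frame("scene");T=grab_frame("top")
L={"new_squeeze":([237.5,158.5],[378,246],71),"new_pivot":([223.2,194.7],[360,201.8],71),"new_cup":([215.4,219],[347.4,177],40),"new_short":([222.8,192.4],[357.5,199.6],71),"new_stand":([226.3,206.1],[356.9,207.4],0),
"new_funnel":([217.1,215.8],[345.5,178.9],40),"old_press":([374.8,206.5],[212.6,278.5],75),"old_long":([337.5,254.7],[217.8,208.4],71),"old_stand":([332.6,264.3],[222.1,217.5],0),"old_short":([338.7,254.2],[215.6,208.7],71),
"filter_dish":([324,197.4],[279.1,281.6],0),"wash":([428,333.8],[119,212],0)}
for k,(a,b,z) in L.items(): print(k,atz(S,a,z)[:2].round(1),atz(T,b,z)[:2].round(1))
E
```

```text
new_squeeze [ 474.3 -232.2] [ 478.5 -233.9]
new_pivot [ 591.3 -184.3] [ 584.1 -197. ]
new_cup [ 646.6 -168.5] [ 651.2 -173.9]
new_short [ 586.3 -190. ] [ 589.6 -191.3]
new_stand [ 580.7 -193. ] [ 579.5 -200.3]
new_funnel [ 636.6 -171.4] [ 646.5 -169.1]
old_press [400.2 150.7] [411.9 154.6]
old_long [569.4 144.1] [576.8 143.2]
old_stand [562.4 135.1] [562.1 145.1]
old_short [566.6 145.7] [576.2 148.5]
filter_dish [401.    7.8] [397.3   2.3]
wash [587.4 410.1] [583.  409.9]
```

```bash
python3 - <<'E'
import cv2,numpy as np
t=cv2.imread("pics/top0.png");s=cv2.imread("pics/scene0.png")
def c(im,x,y,w,h,k,n): cv2.imwrite("pics/"+n,cv2.resize(im[y:y+h,x:x+w],None,fx=k,fy=k,interpolation=cv2.INTER_CUBIC))
c(t,310,145,100,140,4,"tn.png");c(t,180,155,100,140,4,"to.png")
c(s,180,140,100,110,5,"sn.png");c(s,290,195,100,120,5,"so.png")
a=[cv2.imread("pics/"+n) for n in("tn.png","to.png")]; cv2.imwrite("pics/t2.png",np.hstack(a))
E
```

```text
(no output)
```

View pics/t2.png

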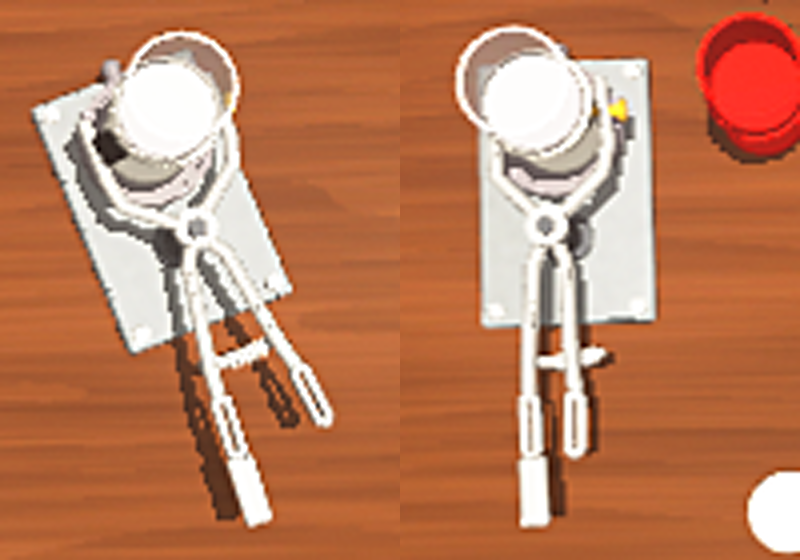

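View pics/sn.png

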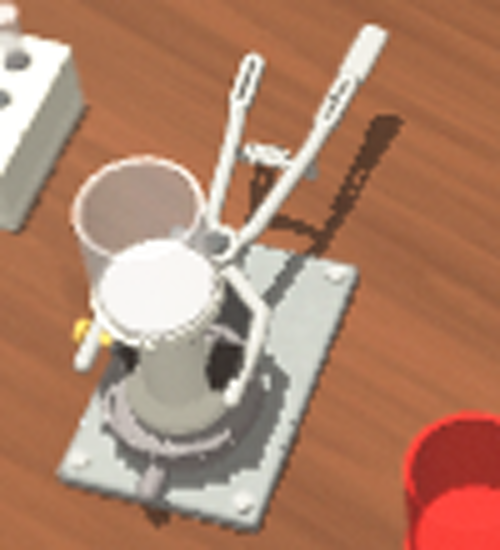

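View pics/so.png

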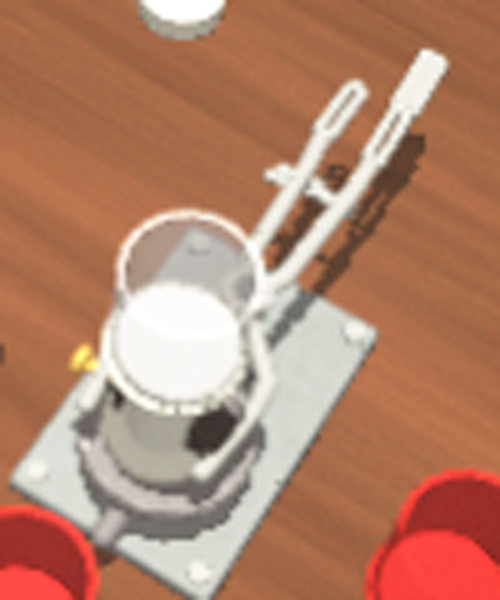

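```bash
cat > fit.py <<'E'
from h import *
S=grab_frame("scene");T=grab_frame("top")
def tp(x0,y0,k,p): return [x0+(p[0]+.5)/k-.5,y0+(p[1]+.5)/k-.5]
# per station: order pivot,longloop,shortloop,thumb
data={"new":([(198,228),(230,427),(315,395),(249,490)],[(217,241),(336,100),(247,82),(367,48)]),
"old":([(145,226),(131,427),(174,425),(134,491)],[None,(388,137),(342,110),(420,82)])}
for n,(tt,ss) in data.items():
    tx=310 if n=="new" else 180
    tt=np.array([tp(tx,145 if n=="new" else 155,4,p) for p in tt])
    o=(180,140) if n=="new" else (290,195)
    ss=[None if p is None else tp(*o,5,p) for p in ss]
    def model(v):
        x,y,yaw,h=v
        a=h/115.
        def rot(q,b): return np.array([q[0]*np.cos(b)-q[1]*np.sin(b),q[0]*np.sin(b)+q[1]*np.cos(b)])
        out=[]
        for r,sg,z in((0,1,71),(115,1,71),(115,-1,71),(158,1,75)):
            q=np.array([-r,h*sg*(r>0)]) ; q=rot(q,yaw)
            out.append([x+q[0],y+q[1],z])
        return np.array(out)
    for cams in("T","S","TS"):
        def res(v):
            m=model(v);r=[]
            if "T" in cams:r+=list((proj(T,m)-tt).ravel())
            if "S" in cams:
                pp=proj(S,m)
                for i,p in enumerate(ss):
                    if p is not None:r+=list(pp[i]-p)
            return np.array(r)
        s=least_squares(res,[570,-190 if n=="new" else 145,0.3 if n=="new" else 0,20])
        v=s.x;print(n,cams,v[:2].round(1),"yaw",np.degrees(v[2]).round(2),"h",v[3].round(1),"rms",np.sqrt(np.mean(s.fun**2)).round(2))
    print(model(v).round(1)); print(s.fun.reshape(-1,2).round(1).tolist())
    q=np.array([-115,0]);c,s_=np.cos(v[2]),np.sin(v[2]);print("squeeze",v[0]-115*c,v[1]-115*s_)
    pl=np.array([[a,b] for a in (-40,130) for b in (-55,55)])
E
python3 fit.py
```

```text
new T [ 585.7 -195.9] yaw 18.04 h 27.4 rms 0.8
new S [ 579.8 -197.3] yaw 17.79 h 26.7 rms 0.9
new TS [ 583.6 -196. ] yaw 17.92 h 27.1 rms 1.14
[[ 583.6 -196.    71. ]
 [ 465.9 -205.6   71. ]
 [ 482.6 -257.2   71. ]
 [ 425.  -218.9   75. ]]
[[0.5, 0.4], [-1.0, 0.3], [-0.5, 0.7], [1.2, 2.2], [-1.3, 2.8], [0.2, 1.2], [-0.4, 0.4], [-0.7, -0.5]]
squeeze 474.22585640937655 -231.39827566103222
old T [569.1 147.5] yaw 2.17 h 12.3 rms 0.82
old S [566.7 144. ] yaw 0.38 h 12.6 rms 0.93
old TS [568.3 147.3] yaw 1.95 h 12.5 rms 0.94
[[568.3 147.3  71. ]
 [453.  155.9  71. ]
 [453.8 130.9  71. ]
 [410.  154.4  75. ]]
[[0.2, 0.8], [0.0, -0.7], [-0.1, -0.8], [-0.5, 2.0], [-1.0, 0.8], [-0.8, 1.5], [0.7, -1.2]]
squeeze 453.4023580132449 143.41221719060516
```

apply_moves(
  targets=[
    [[-0.84, -1, 0], [0, 0, 0], 100],
    [[-0.84, -1, 0], [0, 0, 0], 100],
    [[-0.84, -1, 0], [0, 0, 0], 100],
    [[-0.84, -1, 0], [0, 0, 0], 100],
    [[-0.84, -1, 0], [0, 0, 0], 100],
    [[-0.84, -1, 0], [0, 0, 0], 100],
    [[-0.84, -1, 0], [0, 0, 0], 100],
    [[-0.84, -1, 0], [0, 0, 0], 100],
  ],
  force=10,
)

```text
clock: 2.47
position: [250.5, 325.5, 182.6]
tool_rot: [179.8, -0.0, 162.3]
force: [0.7, -0.0, -0.7]
width: 92.7
```

apply_moves(
  targets=[
    [[-0.84, -1, 0], [0, 0, 0], 100],
    [[-0.84, -1, 0], [0, 0, 0], 100],
    [[-0.84, -1, 0], [0, 0, 0], 100],
    [[-0.84, -1, 0], [0, 0, 0], 100],
    [[-0.84, -1, 0], [0, 0, 0], 100],
    [[-0.84, -1, 0], [0, 0, 0], 100],
    [[-0.84, -1, 0], [0, 0, 0], 100],
    [[-0.84, -1, 0], [0, 0, 0], 100],
  ],
)

```text
clock: 3.13
position: [332.2, 122.8, 183.9]
tool_rot: [179.6, 0.3, 162.4]
force: [-0.3, 0.1, 0.5]
width: 92.9
```

apply_moves(
  targets=[
    [[-0.84, -1, 0], [0, 0, 0], 100],
    [[-0.84, -1, 0], [0, 0, 0], 100],
    [[-0.84, -1, 0], [0, 0, 0], 100],
    [[-0.84, -1, 0], [0, 0, 0], 100],
    [[-0.84, -1, 0], [0, 0, 0], 100],
    [[-0.84, -1, 0], [0, 0, 0], 100],
    [[-0.84, -1, 0], [0, 0, 0], 100],
    [[-0.84, -1, 0], [0, 0, 0], 100],
  ],
)

```text
clock: 3.8
position: [414.6, -81.6, 185.9]
tool_rot: [179.6, 0.7, 162.3]
force: [0.2, 0.2, 0.3]
width: 93.0
```

apply_moves(
  targets=[
    [[0, 0, 0], [0, 0, -0.04], 100],
    [[0, 0, 0], [0, 0, -0.04], 100],
    [[0, 0, 0], [0, 0, -0.04], 100],
    [[0, 0, 0], [0, 0, -0.04], 100],
    [[0, 0, 0], [0, 0, -0.038], 100],
  ],
)

```text
clock: 4.22
position: [417.2, -89.0, 186.1]
tool_rot: [-179.8, 0.8, -161.8]
force: [0.0, -0.5, -0.5]
width: 93.0
```

```bash
cat >> h.py <<'E'
def delta(target,yaw):
    s=get_state();Rt=R.from_euler("xyz",s["tool_rot"],degrees=True)
    d=Rt.inv().apply(np.array(target,float)-s["position"])
    G=R.from_euler("xyz",[180,0,yaw],degrees=True)
    rv=(Rt.inv()*G).as_rotvec()
    print("clk",s["clock"],"pos",s["position"].round(1),s["tool_rot"].round(2),"F",s["force"].round(2),"M",s["ft_torque"].round(2),"w",round(s["width"],2))
    print("shift units",(d/20).round(3),"turn units",(rv/np.pi).round(4))
E
python3 -c "
from h import *
delta([475,-232,183],198)"
```

```text
clk 4.2167 pos [417.2 -89.  186.1] [-179.79    0.83 -161.79] F [ 0.01 -0.52 -0.53] M [0.09 0.03 0.02] w 93.04
shift units [-0.509 -7.694  0.188] turn units [-0.0011  0.0046  0.0012]
```

apply_moves(
  targets=[
    [[-0.06, -0.96, 0.02], [0, 0.0046, 0], 100],
    [[-0.06, -0.96, 0.02], [0, 0, 0], 100],
    [[-0.06, -0.96, 0.02], [0, 0, 0], 100],
    [[-0.06, -0.96, 0.02], [0, 0, 0], 100],
    [[-0.06, -0.96, 0.02], [0, 0, 0], 100],
    [[-0.06, -0.96, 0.02], [0, 0, 0], 100],
    [[-0.06, -0.96, 0.02], [0, 0, 0], 100],
    [[0, -0.6, 0], [0, 0, 0], 100],
  ],
)

```text
clock: 4.88
position: [473.4, -228.5, 184.6]
tool_rot: [-179.8, 0.1, -161.1]
force: [-0.2, 0.6, -0.6]
width: 92.8
```

```bash
python3 -c "
from h import *
delta([475,-232,120],198)
f=grab_frame('scene');cv2.imwrite('pics/s1.png',cv2.resize(f['color'][100:260,140:340],None,fx=4,fy=4,interpolation=cv2.INTER_CUBIC))
f=grab_frame('top');cv2.imwrite('pics/t1.png',cv2.resize(f['color'][140:300,290:490],None,fx=4,fy=4,interpolation=cv2.INTER_CUBIC))
"
```

```text
clk 4.8833 pos [ 473.4 -228.5  184.6] [-1.7976e+02  5.0000e-02 -1.6113e+02] F [-0.15  0.58 -0.65] M [0.08 0.01 0.03] w 92.82
shift units [-0.016 -0.179  3.229] turn units [-0.0013  0.0003  0.0048]
```

View pics/s1.png

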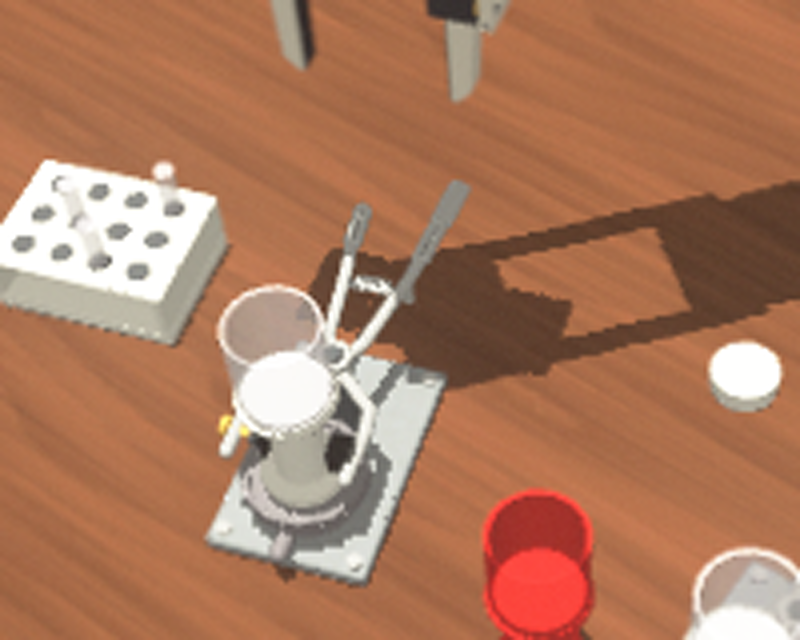

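View pics/t1.png

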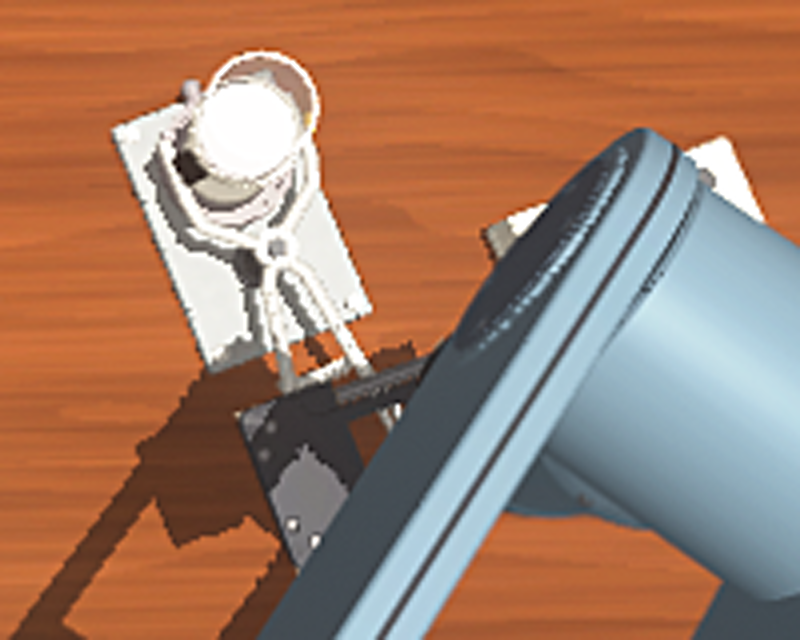

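apply_moves(
  targets=[
    [[0, -0.15, 0.75], [0, 0, 0.004], 100],
    [[0, -0.05, 0.75], [0, 0, 0.002], 100],
    [[0, 0, 0.75], [0, 0, 0], 100],
    [[0, 0, 0.75], [0, 0, 0], 100],
    [[0, 0, 0.3], [0, 0, 0], 100],
    [[0, 0, 0], [0, 0, 0], 100],
  ],
)

```text
clock: 5.48
position: [473.2, -227.4, 117.6]
tool_rot: [-179.9, 0.1, -162.3]
force: [-0.2, -0.1, -0.3]
width: 93.1
```

```bash
python3 -c "
from h import *
delta([475,-232,53],198)
f=grab_frame('scene');im=cv2.resize(f['color'][90:250,140:340],None,fx=4,fy=4,interpolation=cv2.INTER_CUBIC)
s=get_state();Rt=R.from_euler('xyz',s['tool_rot'],degrees=True)
for y in(-64,-46.5,46.5,64):
  for x in (-7.5,7.5):
    p=proj(f,s['position']+Rt.apply([x,y,0]))[0];q=((p-[140,90]+.5)*4-.5).astype(int);cv2.circle(im,tuple(int(v) for v in q),2,(0,0,255),-1)
cv2.imwrite('pics/s2.png',im)
"
```

```text
clk 5.4833 pos [ 473.2 -227.4  117.6] [-1.7988e+02  1.2000e-01 -1.6230e+02] F [-0.18 -0.05 -0.31] M [ 0.03 -0.02  0.01] w 93.11
shift units [-0.011 -0.239  3.228] turn units [-0.0007  0.0006 -0.0017]
```

View pics/s2.png

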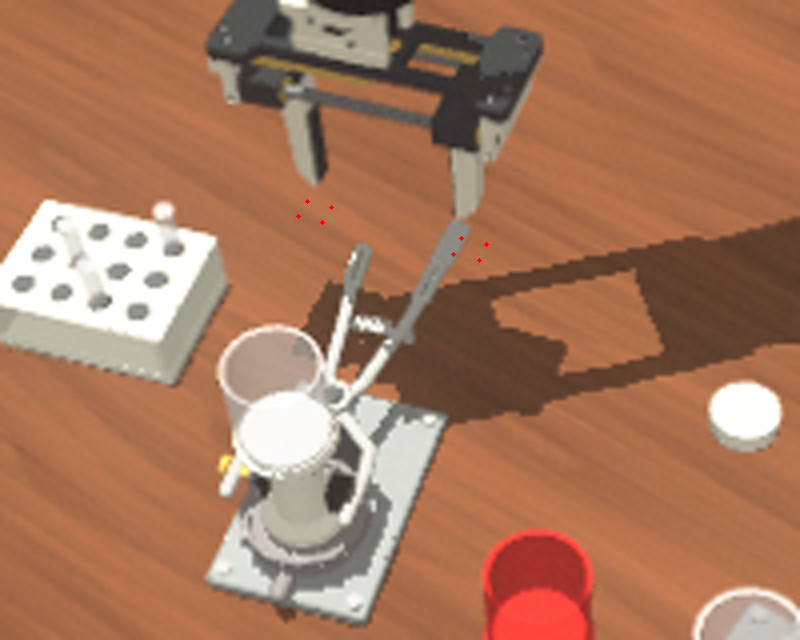

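```bash
python3 -c "
from h import *
s=get_state();print(s['clock'],s['position'],s['joint_positions'])
f=grab_frame('scene');g=grab_frame('top')
s=get_state();print(s['clock'],s['position'],s['qd'])
Rt=R.from_euler('xyz',s['tool_rot'],degrees=True)
for n,h,(a,b) in(('s3',f,(90,140)),('t3',g,(160,300))):
  im=cv2.resize(h['color'][a:a+160,b:b+200],None,fx=4,fy=4,interpolation=cv2.INTER_CUBIC)
  for y in(-64,-46.5,46.5,64):
   for z,c in((0,(0,0,255)),(-19,(0,255,0)),(-84,(255,0,0))):
    p=proj(h,s['position']+Rt.apply([0,y,z]))[0];q=((p-[b,a]+.5)*4-.5).astype(int);cv2.circle(im,tuple(int(v) for v in q),3,c,-1)
  cv2.imwrite(f'pics/{n}.png',im)
"
```

```text
5.5333 [ 473.33376441 -227.48364769  118.09653602] [-3.78727423e+01  1.52674080e+01  9.70141072e+01  3.30124715e-02
  6.75333712e+01 -1.45593372e+02]
5.6333 [ 474.51907923 -228.77950329  119.44576206] [-0.22190662 -0.245013   -0.9603662   0.03314842 -0.23767358 -0.09224702]
```

View pics/s3.png

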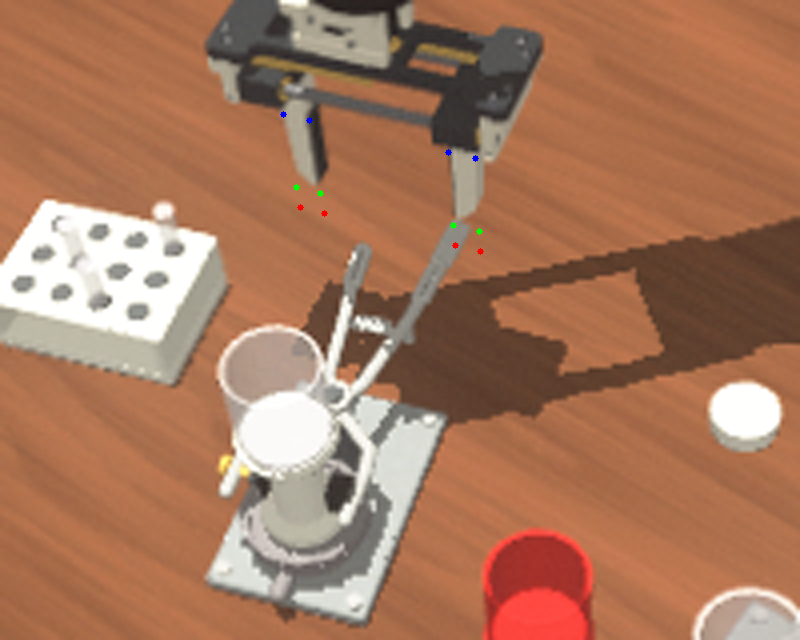

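View pics/t3.png

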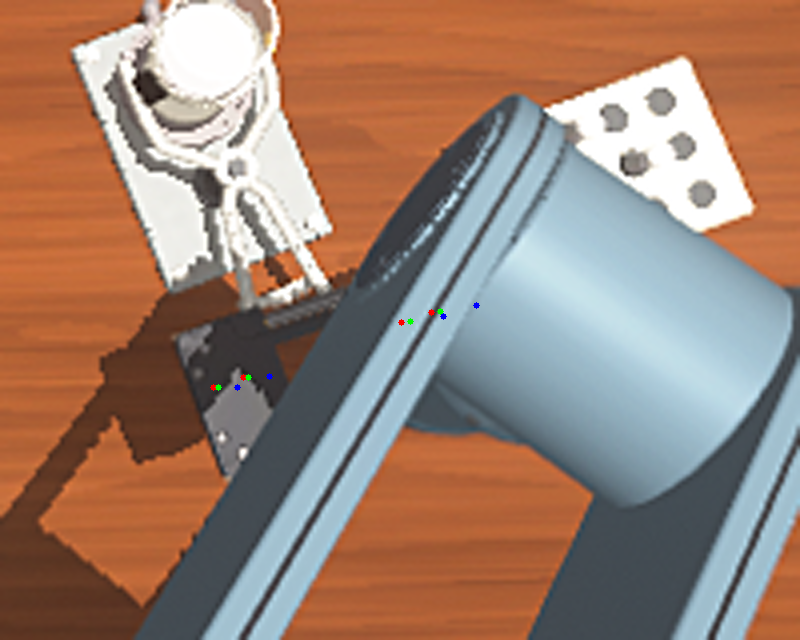

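```bash
python3 -c "
from h import *
f=grab_frame('scene');g=grab_frame('top')
s=get_state();print(s['clock'],s['position'],s['tool_rot'])
Rt=R.from_euler('xyz',s['tool_rot'],degrees=True)
y=Rt.apply([0,1,0])
# seen tip mid right finger now px and earlier
for px,pos in(((255,142.8),s['position']),((254.9,124.1),np.array([473.4,-228.5,184.6]))):
  for sg in(1,):
    t=pos+y*55*sg
    print('pred',proj(f,t), 'seen',px,'z-sweep',[proj(f,t+[0,0,d])[0].round(1).tolist() for d in(10,20,30)])
for px in((216.8,135),):
    print('left pred',proj(f,s['position']-y*55))
for z in (-84,-100,-120): print('body end',proj(g,s['position']+Rt.apply([0,94,z])).round(1), 'seen',(350.5,261.3))
"
```

```text
5.7333 [ 474.86397931 -229.27652313  119.7500306 ] [-179.64544592    0.26401415 -162.31309022]
pred [[256.21869214 151.63354893]] seen (255, 142.8) z-sweep [[256.0, 149.0], [255.8, 146.4], [255.6, 143.7]]
pred [[255.55707541 133.78180603]] seen (254.9, 124.1) z-sweep [[255.4, 130.9], [255.2, 128.0], [254.9, 125.0]]
left pred [[217.4862649  142.21891586]]
body end [[345.1 261.2]] seen (350.5, 261.3)
body end [[346.1 261.3]] seen (350.5, 261.3)
body end [[347.4 261.5]] seen (350.5, 261.3)
```

```bash
python3 -c "
from h import *
f=grab_frame('scene');g=grab_frame('top')
for h in(f,g): print(proj(h,[[0,0,0],[75,75,0],[75,-75,0],[-75,75,0],[-75,-75,0],[0,0,100],[0,0,200]]).round(1).tolist())
cv2.imwrite('pics/s4.png',f['color']);cv2.imwrite('pics/t4.png',g['color'])
from scipy.spatial.transform import Rotation as R
"
```

```text
[[387.0, 115.5], [397.7, 138.7], [355.9, 118.8], [417.2, 112.4], [377.2, 94.4], [393.5, 91.4], [400.6, 64.4]]
[[283.5, 454.8], [251.3, 420.6], [314.4, 419.6], [251.9, 491.1], [316.8, 490.2], [282.4, 477.5], [281.0, 506.4]]
```

View pics/s4.png

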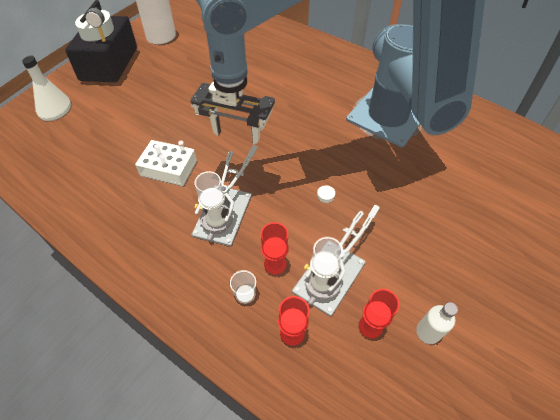

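View pics/t4.png

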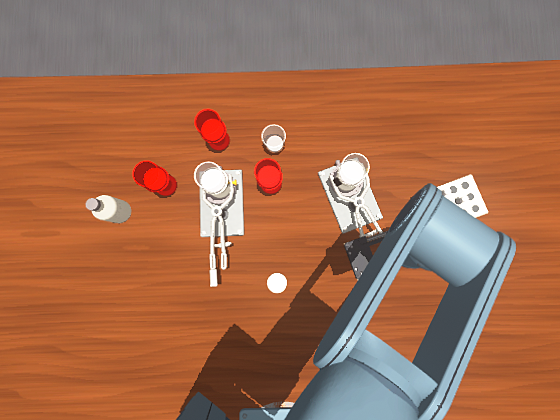

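```bash
cat >> h.py <<'E'
def tri(f,p,g,q):
    r=least_squares(lambda X:np.r_[proj(f,X)[0]-p,proj(g,X)[0]-q],[500,0,80.]);return r.x.round(1),r.fun.round(2)
E
python3 -c "
from h import *
f=grab_frame('scene');g=grab_frame('top')
print('rim',tri(f,[208,181],g,[355.6,166]))
print('cap',tri(f,[211.5,197],g,[350.5,172]))
print(get_state()['position'],get_state()['force'])
# gripper body left end corners seen in top t3 (180,340),(228,475); scene s3 (540,35),(505,130)? 
for a in ((180,340),(228,475)):
  q=[300+a[0]/4,160+a[1]/4]
  for b in ((540,35),(500,128),(545,55)):
    print(a,b,tri(f,[140+b[0]/4,90+b[1]/4],g,q))
"
```

```text
rim (array([ 643.1, -169.6,  192.6]), array([-0.84, -0.15, -0.63,  0.47]))
cap (array([ 643.7, -168. ,  132.8]), array([-0.29, -0.05, -0.22,  0.16]))
[ 474.57459746 -229.2682821   119.20622891] [-0.70124662 -0.74421477  0.64595089]
(180, 340) (540, 35) (array([ 470.5, -117.6,  336.7]), array([-5.2 , -0.61, -3.48,  2.36]))
(180, 340) (500, 128) (array([ 475.8, -131.7,  263.9]), array([-0.88, -0.11, -0.61,  0.41]))
(180, 340) (545, 55) (array([ 470. , -117.9,  322.6]), array([-6.29, -0.73, -4.24,  2.87]))
(228, 475) (540, 35) (array([ 413.7, -148.8,  280.4]), array([-0.91, -0.1 , -0.6 ,  0.4 ]))
(228, 475) (500, 128) (array([ 413.2, -167.9,  193.6]), array([ 3.54,  0.4 ,  2.38, -1.61]))
(228, 475) (545, 55) (array([ 412. , -149.9,  263.8]), array([-2.01, -0.22, -1.32,  0.89]))
```

apply_moves(
  targets=[
    [[0, -0.1, 0.7], [0, 0, 0], 100],
    [[0, -0.05, 0.7], [0, 0, 0], 100],
    [[0, 0, 0.7], [0, 0, 0], 100],
    [[0, 0, 0.7], [0, 0, 0], 100],
    [[0, 0, 0.3], [0, 0, 0], 100],
    [[0, 0, 0], [0, 0, 0], 100],
    [[0, 0, 0], [0, 0, 0], 100],
  ],
)

```text
clock: 6.52
position: [478.1, -234.6, 58.0]
tool_rot: [-179.4, 0.4, -162.4]
force: [-0.6, 0.2, 0.1]
width: 93.1
```

```bash
cat > ov.py <<'E'
from h import *
import sys
n=sys.argv[1]
f=grab_frame('scene');g=grab_frame('top')
delta([475,-232,53],198)
s=get_state()
Rt=R.from_euler('xyz',s['tool_rot'],degrees=True)
a,b=90,140
im=cv2.resize(f['color'][a:a+130,b:b+140],None,fx=5,fy=5,interpolation=cv2.INTER_CUBIC)
w=s['width']/2
for y in(-w-17.5,-w,w,w+17.5):
   for z,c in((0,(0,0,255)),(-19,(0,255,0)),(-84,(255,0,0))):
    p=proj(f,s['position']+Rt.apply([0,y,z]))[0];q=((p-[b,a]+.5)*5-.5).astype(int);cv2.circle(im,tuple(int(v) for v in q),3,c,-1)
cv2.imwrite(f'pics/{n}.png',im)
cv2.imwrite(f'pics/{n}t.png',cv2.resize(g['color'][150:300,300:460],None,fx=4,fy=4))
E
python3 ov.py s5
```

```text
clk 6.6167 pos [ 478.4 -234.8   58.5] [-179.33    0.48 -162.36] F [-0.74  0.41  0.7 ] M [ 0.1   0.02 -0.01] w 92.85
shift units [0.122 0.19  0.272] turn units [-0.0037  0.0027 -0.002 ]
```

View pics/s5.png

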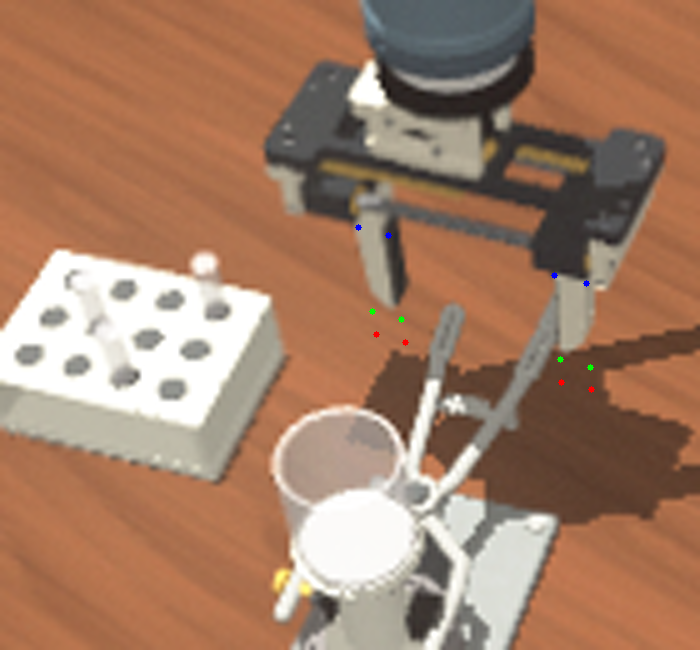

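apply_moves(
  targets=[
    [[0.05, 0.1, 0.5], [-0.003, 0.002, -0.002], 100],
    [[0.05, 0.1, 0.5], [0, 0, 0], 100],
    [[0, 0, 0.4], [0, 0, 0], 100],
    [[0, 0, 0], [0, 0, 0], 100],
    [[0, 0, 0], [0, 0, 0], 100],
  ],
)

```text
clock: 7.03
position: [476.4, -232.3, 29.6]
tool_rot: [-179.7, 0.2, -162.0]
force: [-0.2, 0.5, 0.6]
width: 93.2
```

```bash
python3 ov.py s6
```

```text
clk 7.1333 pos [ 476.5 -232.4   29.9] [-179.72    0.22 -161.95] F [ 1.21 -0.29 -0.81] M [ 0.03 -0.02 -0.01] w 93.01
shift units [ 0.063  0.037 -1.153] turn units [-0.0016  0.0012  0.0002]
```

View pics/s6.png

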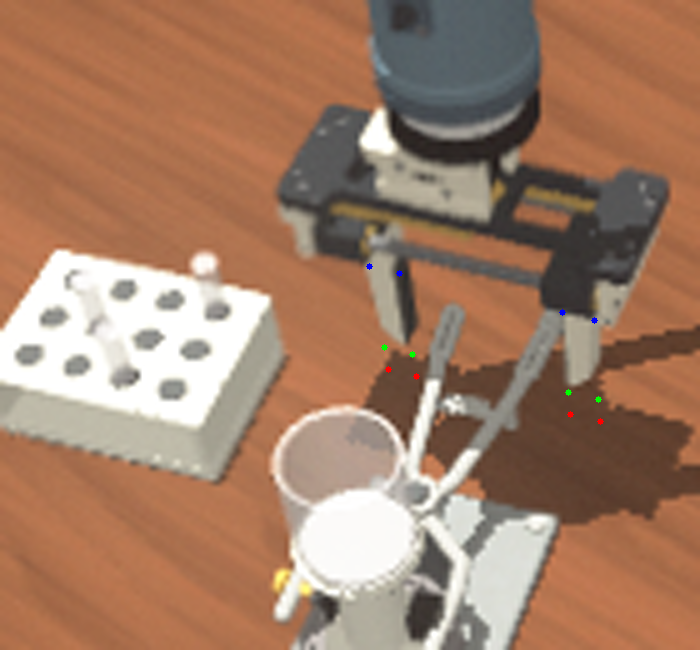

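View pics/s6t.png

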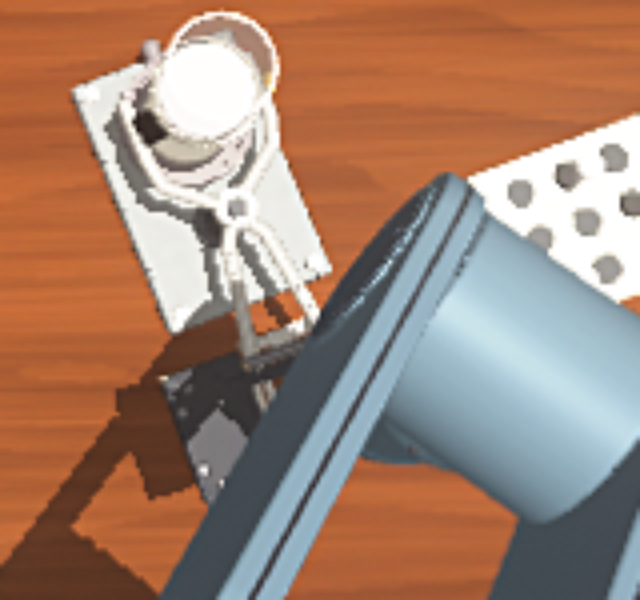

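apply_moves(
  targets=[
    [[0.05, 0, 0.3], [-0.001, 0.001, 0], 90],
    [[0, 0, 0], [0, 0, 0], 80],
    [[0, 0, 0], [0, 0, 0], 75],
    [[0, 0, 0], [0, 0, 0], 72],
    [[0, 0, 0], [0, 0, 0], 72],
  ],
  force=8,
)

```text
clock: 7.55
position: [476.2, -233.3, 24.1]
tool_rot: [-179.8, 0.1, -162.0]
force: [-0.5, -0.3, 0.6]
width: 68.0
```

```bash
python3 ov.py s7
```

```text
clk 7.65 pos [ 476.2 -233.3   24.1] [-1.7983e+02  7.0000e-02 -1.6196e+02] F [ 0.28 -0.36  0.39] M [ 0.07 -0.03 -0.03] w 67.15
shift units [ 0.034  0.078 -1.445] turn units [-0.0009  0.0004  0.0002]
```

View pics/s7.png

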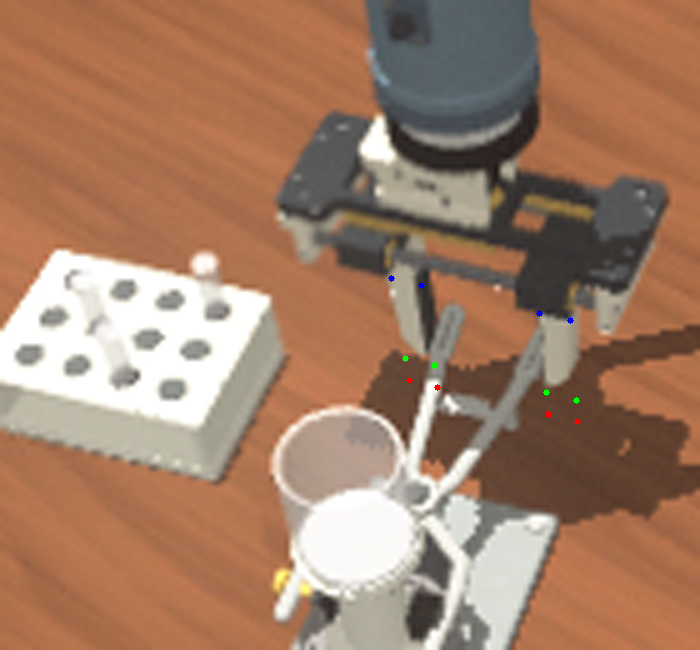

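apply_moves(
  targets=[
    [[0, 0, 0], [0, 0, 0], 70],
    [[0, 0, 0], [0, 0, 0], 69],
    [[0, 0, 0], [0, 0, 0], 68],
    [[0, 0, 0], [0, 0, 0], 67],
    [[0, 0, 0], [0, 0, 0], 66],
    [[0, 0, 0], [0, 0, 0], 65],
  ],
)

```text
clock: 8.15
position: [475.4, -232.6, 24.1]
tool_rot: [-179.9, 0.0, -162.0]
force: [-1.0, -0.3, 0.7]
width: 61.1
```

apply_moves(
  targets=[
    [[0, 0, 0], [0, 0, 0], 65],
    [[0, 0, 0], [0, 0, 0], 65],
  ],
)

```text
clock: 8.32
position: [475.3, -232.6, 24.1]
tool_rot: [-179.9, 0.0, -162.0]
force: [-0.6, -0.4, 0.3]
width: 60.5
```

```bash
python3 ov.py s8
```

```text
clk 8.4167 pos [ 475.3 -232.6   24. ] [-1.7993e+02  2.0000e-02 -1.6198e+02] F [ 0.    1.67 -0.2 ] M [ 0.08  0.11 -0.08] w 60.28
shift units [ 0.005  0.03  -1.448] turn units [-0.0004  0.0001  0.0001]
```

View pics/s8.png

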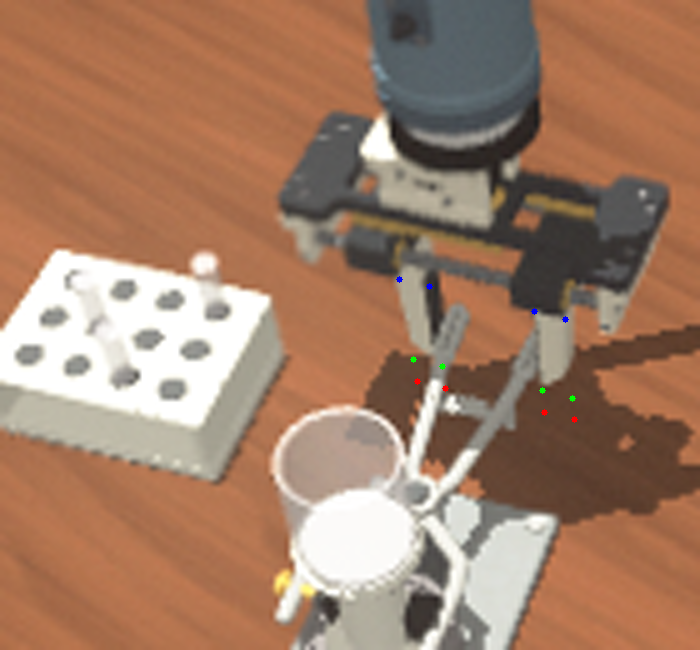

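apply_moves(
  targets=[
    [[0, 0, 0], [0, 0, 0], 64],
    [[0, 0, 0], [0, 0, 0], 63],
    [[0, 0, 0], [0, 0, 0], 62],
    [[0, 0, 0], [0, 0, 0], 61],
    [[0, 0, 0], [0, 0, 0], 60],
    [[0, 0, 0], [0, 0, 0], 60],
    [[0, 0, 0], [0, 0, 0], 60],
  ],
)

```text
clock: 9.0
position: [474.8, -232.7, 24.0]
tool_rot: [-179.9, -0.0, -162.0]
force: [-1.3, 0.4, 0.1]
width: 55.9
```

apply_moves(
  targets=[
    [[0, 0, 0], [0, 0, 0], 59],
    [[0, 0, 0], [0, 0, 0], 58],
    [[0, 0, 0], [0, 0, 0], 57],
    [[0, 0, 0], [0, 0, 0], 56],
    [[0, 0, 0], [0, 0, 0], 56],
    [[0, 0, 0], [0, 0, 0], 56],
  ],
)

```text
clock: 9.5
position: [474.5, -232.8, 24.0]
tool_rot: [-179.9, -0.1, -162.0]
force: [-2.5, -0.4, 0.3]
width: 51.7
```

apply_moves(
  targets=[
    [[0, 0, 0], [0, 0, 0], 55],
    [[0, 0, 0], [0, 0, 0], 54],
    [[0, 0, 0], [0, 0, 0], 53],
    [[0, 0, 0], [0, 0, 0], 52],
    [[0, 0, 0], [0, 0, 0], 52],
    [[0, 0, 0], [0, 0, 0], 52],
  ],
)

```text
clock: 10.0
position: [474.1, -232.8, 24.0]
tool_rot: [-180.0, -0.1, -162.0]
force: [-2.1, -0.8, 0.8]
width: 48.5
```

apply_moves(
  targets=[
    [[0, 0, 0], [0, 0, 0], 52],
    [[0, 0, 0], [0, 0, 0], 51],
    [[0, 0, 0], [0, 0, 0], 50],
    [[0, 0, 0], [0, 0, 0], 49],
    [[0, 0, 0], [0, 0, 0], 49],
    [[0, 0, 0], [0, 0, 0], 49],
  ],
)

```text
clock: 10.5
position: [474.0, -232.8, 24.0]
tool_rot: [-180.0, -0.1, -162.0]
force: [-2.4, 0.6, 0.6]
width: 47.9
```

apply_moves(
  targets=[
    [[0, 0, 0], [0, 0, 0], 48],
    [[0, 0, 0], [0, 0, 0], 47],
    [[0, 0, 0], [0, 0, 0], 46],
    [[0, 0, 0], [0, 0, 0], 45],
    [[0, 0, 0], [0, 0, 0], 45],
    [[0, 0, 0], [0, 0, 0], 45],
  ],
)

```text
clock: 11.0
position: [474.0, -232.8, 24.0]
tool_rot: [-180.0, -0.1, -162.0]
force: [-2.0, 0.1, 0.8]
width: 47.7
```

```bash
python3 ov.py s9
```

```text
clk 11.1 pos [ 474.  -232.9   24. ] [-1.7996e+02 -1.1000e-01 -1.6197e+02] F [-1.62 -0.54  0.74] M [-0.01  0.3  -0.05] w 47.99
shift units [-0.059  0.024 -1.45 ] turn units [-0.0002 -0.0006  0.0002]
```

View pics/s9.png

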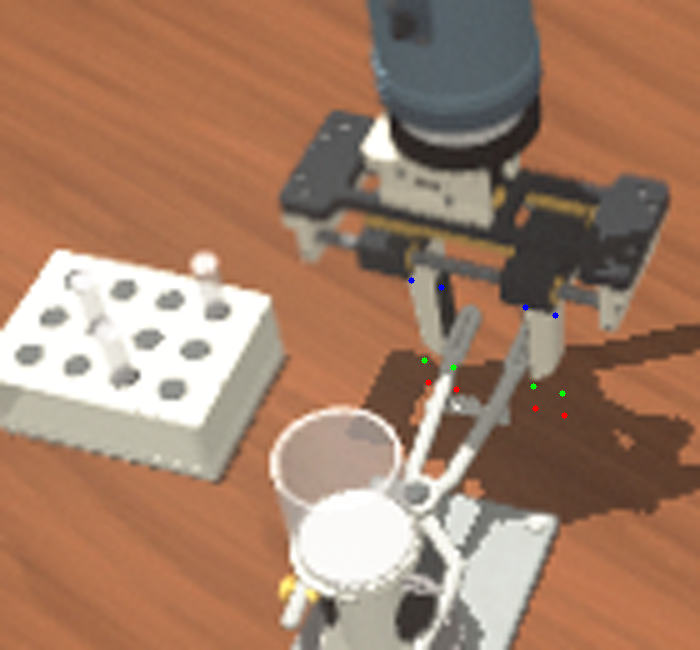

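apply_moves(
  targets=[
    [[0, 0, 0], [0, 0, 0], 48],
    [[0, 0, 0], [0, 0, 0], 47],
    [[0, 0, 0], [0, 0, 0], 46],
    [[0, 0, 0], [0, 0, 0], 45],
    [[0, 0, 0], [0, 0, 0], 44],
    [[0, 0, 0], [0, 0, 0], 44],
    [[0, 0, 0], [0, 0, 0], 44],
    [[0, 0, 0], [0, 0, 0], 44],
  ],
  force=12,
)

```text
clock: 11.77
position: [473.4, -233.0, 24.0]
tool_rot: [-180.0, -0.2, -162.0]
force: [-2.6, -0.2, 1.6]
width: 41.9
```

apply_moves(
  targets=[
    [[0, 0, 0], [0, 0, 0], 42],
    [[0, 0, 0], [0, 0, 0], 42],
    [[0, 0, 0], [0, 0, 0], 42],
  ],
)

```text
clock: 12.02
position: [473.4, -232.9, 24.0]
tool_rot: [-180.0, -0.2, -162.0]
force: [-2.6, -0.3, 0.6]
width: 41.5
```

apply_moves(
  targets=[
    [[0, 0, 0], [0, 0, 0], 43],
    [[0, 0, 0], [0, 0, 0], 42],
    [[0, 0, 0], [0, 0, 0], 41],
    [[0, 0, 0], [0, 0, 0], 40],
    [[0, 0, 0], [0, 0, 0], 39],
    [[0, 0, 0], [0, 0, 0], 38],
    [[0, 0, 0], [0, 0, 0], 38],
    [[0, 0, 0], [0, 0, 0], 38],
  ],
  force=16,
)

```text
clock: 12.68
position: [473.1, -233.0, 24.0]
tool_rot: [-180.0, -0.2, -162.0]
force: [-2.7, -0.6, 1.6]
width: 39.0
```

apply_moves(
  targets=[
    [[0, 0, 0], [0, 0, 0], 36],
    [[0, 0, 0], [0, 0, 0], 36],
    [[0, 0, 0], [0, 0, 0], 36],
  ],
)

```text
clock: 12.93
position: [473.1, -233.1, 24.0]
tool_rot: [-180.0, -0.2, -162.0]
force: [-3.4, -0.9, 1.5]
width: 39.3
```

apply_moves(
  targets=[
    [[0, 0, 0], [0, 0, 0], 43],
    [[0, 0, 0], [0, 0, 0], 44],
    [[0, 0, 0], [0, 0, 0], 45],
    [[0, 0, 0], [0, 0, 0], 47],
    [[0, 0, 0], [0, 0, 0], 50],
    [[0, 0, 0], [0, 0, 0], 60],
    [[0, 0, 0], [0, 0, 0], 80],
    [[0, 0, 0], [0, 0, 0], 100],
  ],
)

```text
clock: 13.6
position: [475.9, -233.3, 24.4]
tool_rot: [-179.8, 0.1, -162.0]
force: [-1.0, 0.7, -0.1]
width: 62.0
```

apply_moves(
  targets=[
    [[0, 0, 0], [0, 0, 0], 100],
    [[0, 0, 0], [0, 0, 0], 100],
  ],
)

```text
clock: 13.77
position: [476.5, -233.4, 24.6]
tool_rot: [-179.8, 0.1, -161.9]
force: [0.1, -0.2, 0.3]
width: 75.1
```

```bash
python3 ov.py s10
```

```text
clk 13.8667 pos [ 476.4 -233.4   24.5] [-1.7980e+02  9.0000e-02 -1.6195e+02] F [-0.37  0.09 -0.16] M [ 0.02  0.03 -0.02] w 83.11
shift units [ 0.041  0.085 -1.424] turn units [-0.0011  0.0005  0.0003]
```

View pics/s10.png

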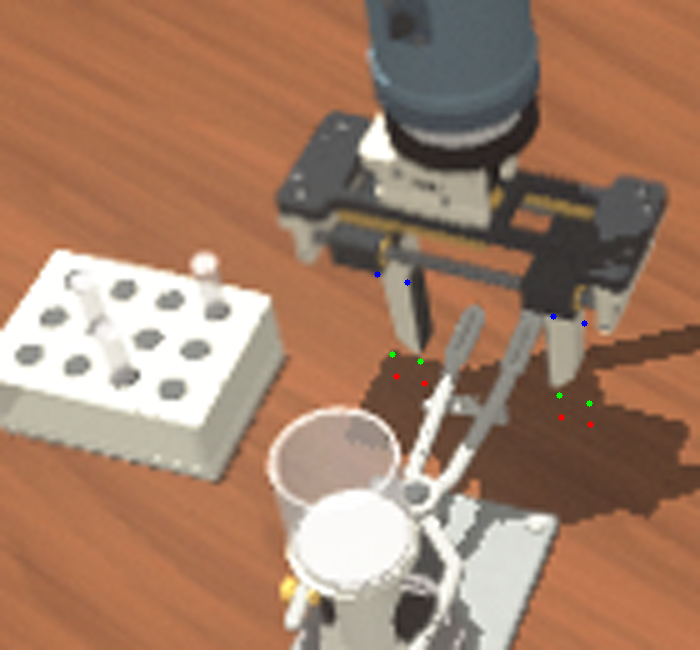

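apply_moves(
  targets=[
    [[0, 0, -0.5], [0, 0, 0], 100],
    [[0, 0, -1], [0, 0, 0], 100],
    [[0, 0, -1], [0, 0, 0], 100],
    [[0, 0, -1], [0, 0, 0], 100],
    [[0, 0, -1], [0, 0, 0], 100],
    [[0, 0, -1], [0, 0, 0], 100],
    [[0, 0, -1], [0, 0, 0], 100],
  ],
)

```text
clock: 14.45
position: [472.7, -230.6, 158.8]
tool_rot: [179.7, -0.2, -162.0]
force: [0.3, -0.1, -0.1]
width: 93.0
```

apply_moves(
  targets=[
    [[0, 1, 0], [0, 0, 0], 60],
    [[0, 1, 0], [0, 0, 0], 30],
    [[0, 1, 0], [0, 0, 0], 0],
    [[0, 1, 0], [0, 0, 0], 0],
    [[0, 1, 0], [0, 0, 0], 0],
    [[0, 1, 0], [0, 0, 0], 0],
    [[0, 1, 0], [0, 0, 0], 0],
    [[0, 1, 0], [0, 0, 0], 0],
  ],
)

```text
clock: 15.12
position: [426.2, -79.4, 171.3]
tool_rot: [-179.3, 0.5, -162.3]
force: [-0.5, -1.0, 1.0]
width: 44.3
```

```bash
python3 -c "
from h import *
delta([475,-232,183],198)
f=grab_frame('top');g=grab_frame('scene')
cv2.imwrite('pics/t11.png',cv2.resize(f['color'][145:285,310:410],None,fx=5,fy=5,interpolation=cv2.INTER_CUBIC))
cv2.imwrite('pics/s11.png',cv2.resize(g['color'][140:250,180:280],None,fx=5,fy=5,interpolation=cv2.INTER_CUBIC))
cv2.imwrite('pics/s11f.png',g['color'])
"
```

```text
clk 15.1167 pos [426.2 -79.4 171.3] [-179.31    0.49 -162.3 ] F [-0.5  -1.    0.99] M [0.04 0.04 0.04] w 44.29
shift units [-0.009 -8.019 -0.489] turn units [-0.0038  0.0027 -0.0017]
```

View pics/t11.png

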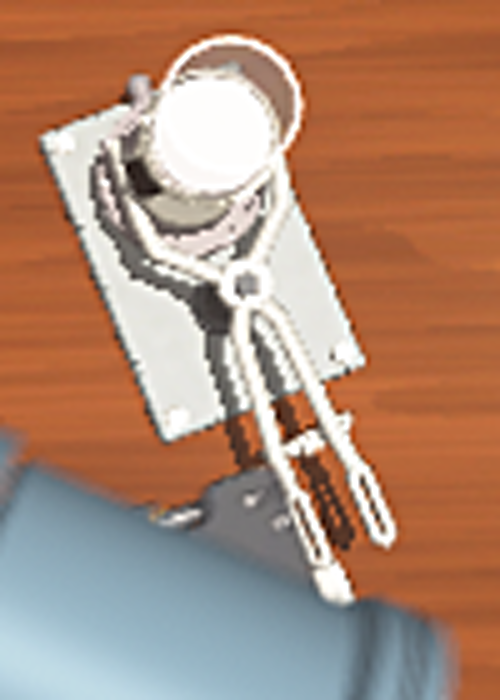

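View pics/s11.png

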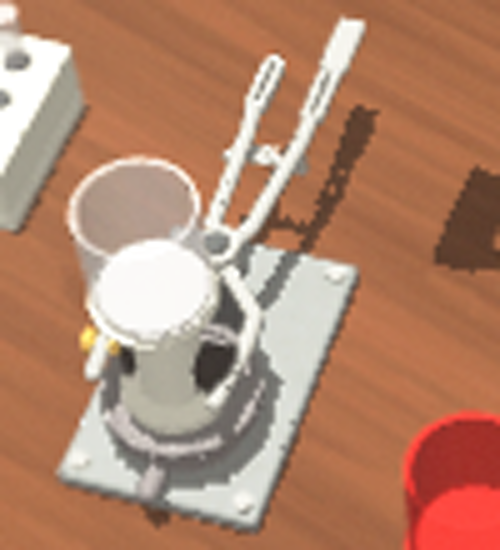

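View pics/s11f.png

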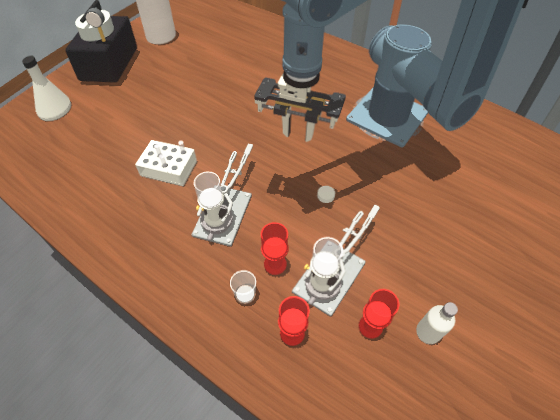

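apply_moves(
  targets=[
    [[0, 1, 0], [0, 0, 0.04], 0],
    [[0, 0, 0], [0, 0, 0.04], 0],
    [[0, 0, 0], [0, 0, 0.04], 0],
    [[0, 0, 0], [0, 0, 0.04], 0],
    [[0, 0, 0], [0, 0, 0.04], 0],
    [[0, 0, 0], [0, 0, 0.04], 0],
    [[0, 0, 0], [0, 0, 0.04], 0],
    [[0, 0, 0], [0, 0, 0.04], 0],
  ],
)

```text
clock: 15.88
position: [422.5, -63.0, 176.5]
tool_rot: [179.9, 1.4, 140.3]
force: [0.1, 0.8, -0.1]
width: 0.8
```

apply_moves(
  targets=[
    [[0, 0, 0], [0, 0, 0.04], 0],
    [[0, 0, 0], [0, 0, 0.04], 0],
    [[0, 0, 0], [0, 0, 0.04], 0],
    [[0, 0, 0], [0, 0, 0.04], 0],
    [[0, 0, 0], [0, 0, 0.04], 0],
    [[0, 0, 0], [0, 0, 0.04], 0],
    [[0, 0, 0], [0, 0, 0.03], 0],
    [[0, 0, 0], [0, 0, 0], 0],
  ],
)

```text
clock: 16.55
position: [426.4, -70.7, 181.2]
tool_rot: [178.6, 1.2, 91.3]
force: [0.8, -0.0, 0.7]
width: 0.9
```

```bash
python3 -c "
from h import *
delta([412,154,150],88)
f=grab_frame('scene');g=grab_frame('top')
S=[290+(420.5)/5-.5,195+82.5/5-.5];T=[180+134.5/4-.5,155+491.5/4-.5]
print(S,T,'tri',tri(f,S,g,T),'S75',atz(f,S,75),'T75',atz(g,T,75))
for n,h in(('scene',f),('top',g)): print([(np.round(r['position'],1).tolist(),round(r['confidence'],2)) for r in spot_point(n,'old_press')])
cv2.imwrite('pics/s12.png',cv2.resize(f['color'][190:290,310:410],None,fx=6,fy=6,interpolation=cv2.INTER_CUBIC))
cv2.imwrite('pics/t12.png',cv2.resize(g['color'][200:300,170:270],None,fx=6,fy=6,interpolation=cv2.INTER_CUBIC))
"
```

```text
clk 16.55 pos [426.4 -70.7 181.2] [178.6    1.18  91.28] F [ 0.8  -0.    0.75] M [-0.09  0.06  0.04] w 0.85
shift units [11.276 -0.499  1.318] turn units [0.0079 0.0063 0.0183]
[373.6, 211.0] [213.125, 277.375] tri (array([414.1, 154. ,  74.4]), array([-0.31,  0.  , -0.25,  0.14])) S75 [414.07259874 154.77457414  75.        ] T75 [414.44995211 153.3482529   75.        ]
[([372.8, 211.0], 0.7)]
[([215.6, 281.4], 0.72), ([443.2, 207.7], 0.34)]
```

View pics/s12.png

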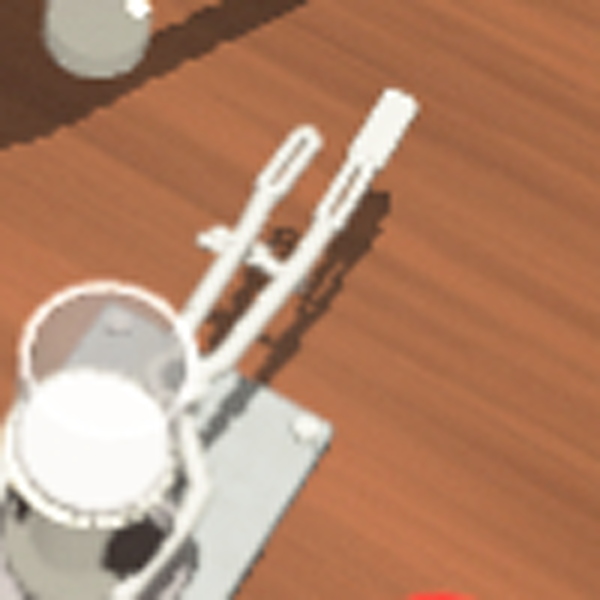

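View pics/t12.png

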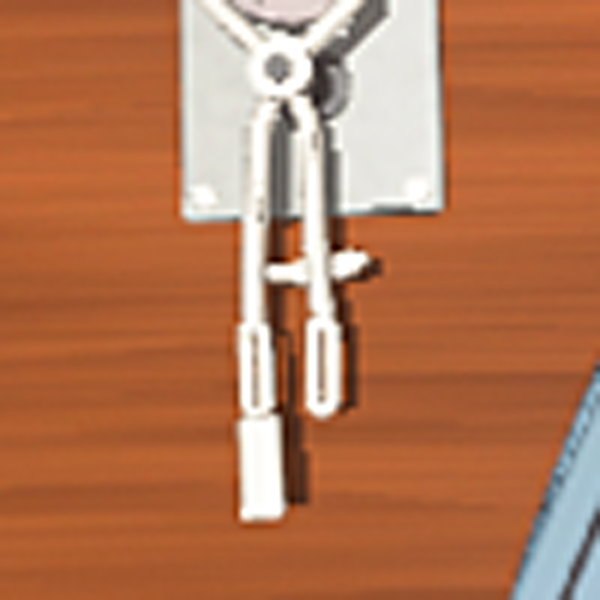

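apply_moves(
  targets=[
    [[0.95, -0.05, 0], [0.008, 0.006, 0.018], 0],
    [[1, -0.05, 0.1], [0, 0, 0], 0],
    [[1, -0.05, 0.1], [0, 0, 0], 0],
    [[1, -0.05, 0.1], [0, 0, 0], 0],
    [[1, -0.05, 0.1], [0, 0, 0], 0],
    [[1, -0.05, 0.1], [0, 0, 0], 0],
    [[1, -0.05, 0.1], [0, 0, 0], 0],
    [[1, -0.05, 0.1], [0, 0, 0], 0],
  ],
)

```text
clock: 17.42
position: [422.0, 90.5, 166.6]
tool_rot: [-180.0, 0.1, 88.8]
force: [0.2, 0.7, 1.4]
width: 0.2
```

```bash
python3 -c "
from h import *
delta([411,153,120],88)"
```

```text
clk 17.4167 pos [422.   90.5 166.6] [-1.800e+02  1.500e-01  8.883e+01] F [0.25 0.75 1.36] M [-0.07  0.11  0.01] w 0.22
shift units [ 3.118 -0.615  2.321] turn units [-0.      0.0008  0.0046]
```

apply_moves(
  targets=[
    [[0.9, -0.15, 0.4], [0, 0, 0.004], 0],
    [[0.9, -0.15, 0.4], [0, 0, 0], 0],
    [[0.8, -0.15, 0.4], [0, 0, 0], 0],
    [[0.1, -0.1, 0.4], [0, 0, 0], 0],
    [[0, 0, 0.2], [0, 0, 0], 0],
    [[0, 0, 0], [0, 0, 0], 0],
    [[0, 0, 0], [0, 0, 0], 0],
  ],
)

```text
clock: 18.0
position: [411.8, 149.6, 128.9]
tool_rot: [180.0, 0.2, 89.1]
force: [0.1, -0.1, 0.8]
width: 0.5
```

```bash
cat > ov2.py <<'E'
from h import *
import sys
n=sys.argv[1]
f=grab_frame('scene');g=grab_frame('top')
delta([411,153,float(sys.argv[2])],88)
s=get_state()
Rt=R.from_euler('xyz',s['tool_rot'],degrees=True)
for m,h,(a,b) in((n,f,(130,300)),(n+'t',g,(190,150))):
  im=cv2.resize(h['color'][a:a+120,b:b+120],None,fx=5,fy=5,interpolation=cv2.INTER_CUBIC)
  for y in(-17.5,0,17.5):
   for z,c in((0,(0,0,255)),(-28,(0,255,0))):
    p=proj(h,s['position']+Rt.apply([0,y,z]))[0];q=((p-[b,a]+.5)*5-.5).astype(int);cv2.circle(im,tuple(int(v) for v in q),2,c,-1)
  cv2.imwrite(f'pics/{m}.png',im)
E
python3 ov2.py p1 70
```

```text
clk 18.1 pos [412.2 149.4 129.2] [1.7992e+02 1.5000e-01 8.9030e+01] F [ 0.78  0.39 -0.39] M [-0.1   0.06  0.02] w 0.46
shift units [ 0.186 -0.067  2.962] turn units [0.0005 0.0008 0.0057]
```

View pics/p1.png

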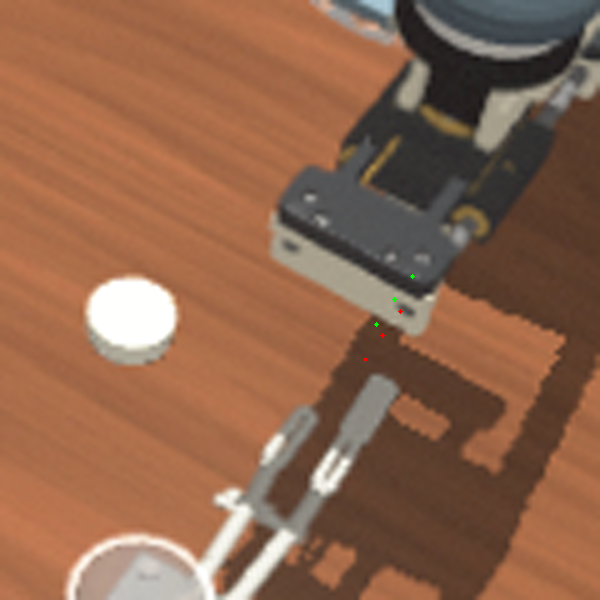

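View pics/p1t.png

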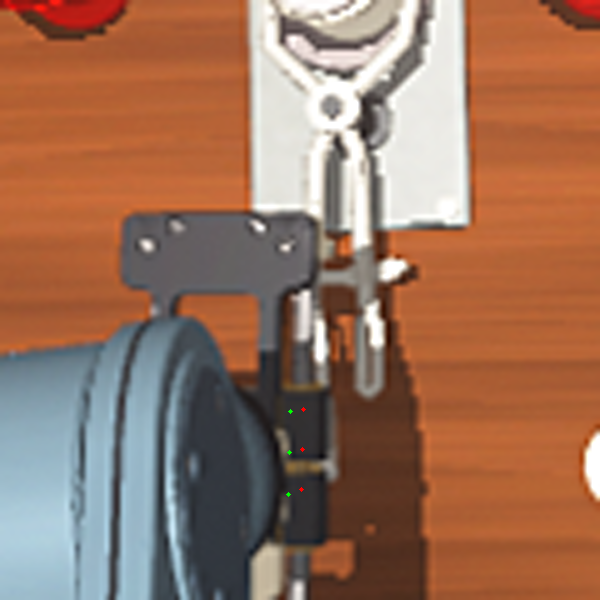

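```bash
cat > wf.py <<'E'
from h import *
import sys
n=sys.argv[1]; dz=float(sys.argv[2]); dx=float(sys.argv[3])
f=grab_frame('scene');g=grab_frame('top')
s=get_state();print(s['clock'],s['position'])
Rt=R.from_euler('xyz',s['tool_rot'],degrees=True)
out=[]
for h,(a,b) in((f,(90,290)),(g,(190,120))):
  k=4
  im=cv2.resize(h['color'][a:a+150,b:b+130],None,fx=k,fy=k,interpolation=cv2.INTER_CUBIC)
  def P(v):
    p=proj(h,s['position']+Rt.apply(np.array(v)+[dx,0,-dz]))[0];q=((p-[b,a]+.5)*k-.5);return tuple(int(t) for t in q)
  def box(x,y,z,c):
    for i in range(2):
      for j in range(2):
        cv2.line(im,P([x[0],y[i],z[j]]),P([x[1],y[i],z[j]]),c,1)
        cv2.line(im,P([x[i],y[0],z[j]]),P([x[i],y[1],z[j]]),c,1)
        cv2.line(im,P([x[i],y[j],z[0]]),P([x[i],y[j],z[1]]),c,1)
  w=s['width']/2
  box((-7.5,7.5),(-17.5-w,-w),(0,-84),(0,0,255));box((-7.5,7.5),(w,17.5+w),(0,-84),(0,0,255))
  box((-37.5,37.5),(-94,94),(-84,-130),(0,255,0))
  out.append(im)
cv2.imwrite(f'pics/{n}.png',np.hstack(out)[:, :])
E
python3 wf.py w1 0 0; python3 wf.py w2 28 0;  python3 wf.py w3 0 28
```

```text
18.2 [412.40166945 149.55344844 129.45084501]
18.3 [412.28786741 149.73100276 129.39185274]
18.4 [412.10270005 149.90362821 129.27210116]
```

View pics/w1.png

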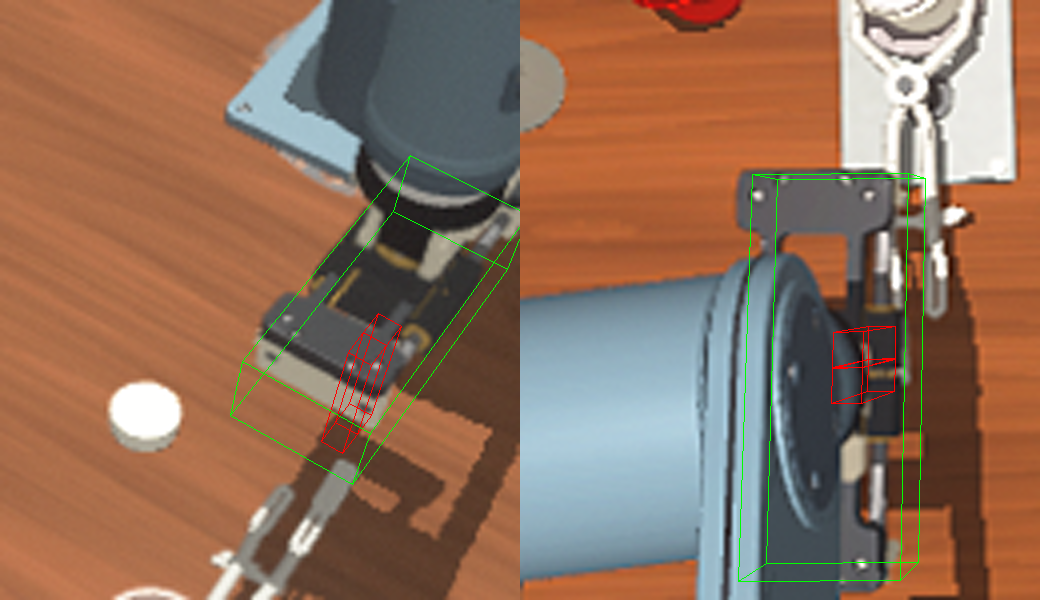

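View pics/w2.png

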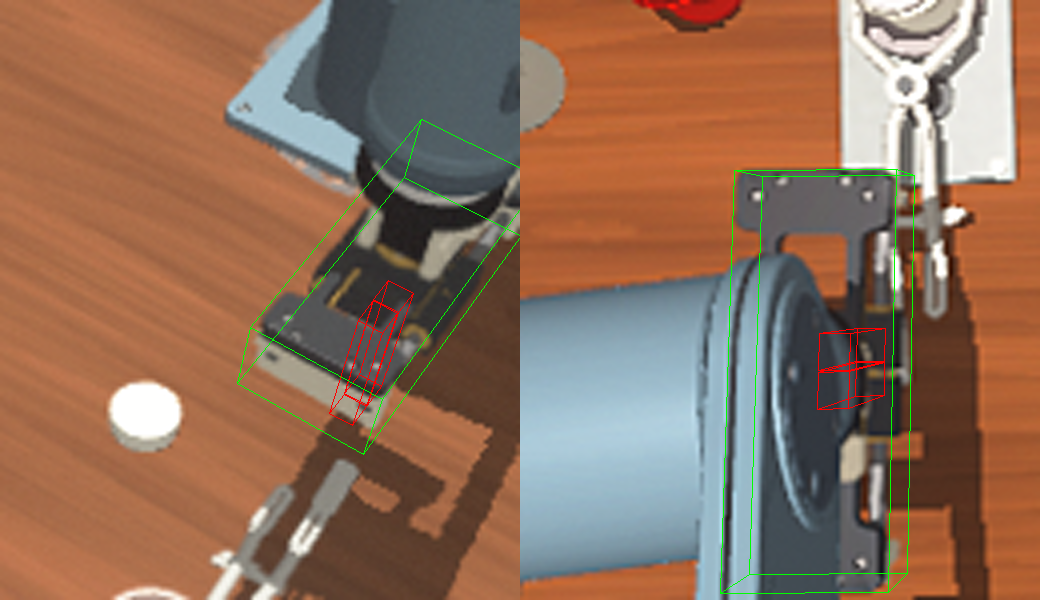

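apply_moves(
  targets=[
    [[0.15, -0.05, 0.5], [0, 0, 0.005], 0],
    [[0, 0, 0.5], [0, 0, 0], 0],
    [[0, 0, 0.5], [0, 0, 0], 0],
    [[0, 0, 0.3], [0, 0, 0], 0],
    [[0, 0, 0], [0, 0, 0], 0],
    [[0, 0, 0], [0, 0, 0], 0],
  ],
)

```text
clock: 18.9
position: [412.9, 152.5, 93.4]
tool_rot: [179.7, 0.1, 88.0]
force: [-0.4, 1.0, -1.0]
width: 0.7
```

```bash
python3 ov2.py p2 47
```

```text
clk 19.0 pos [413.2 152.5  93.8] [1.7965e+02 1.0000e-01 8.8040e+01] F [ 0.21 -0.2  -0.98] M [-0.05  0.12  0.01] w 0.4
shift units [ 0.024 -0.123  2.338] turn units [0.002  0.0006 0.0002]
```

View pics/p2.png

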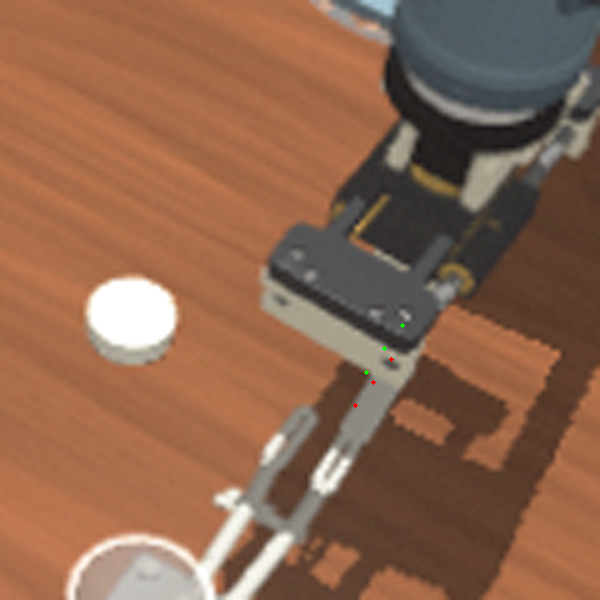

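apply_moves(
  targets=[
    [[0, -0.1, 0.4], [0, 0, 0], 0],
    [[0, 0, 0.3], [0, 0, 0], 0],
    [[0, 0, 0.3], [0, 0, 0], 0],
    [[0, 0, 0.2], [0, 0, 0], 0],
    [[0, 0, 0.1], [0, 0, 0], 0],
    [[0, 0, 0], [0, 0, 0], 0],
  ],
)

```text
clock: 19.5
position: [412.0, 152.7, 66.2]
tool_rot: [179.5, 0.1, 88.0]
force: [-0.2, 0.3, 0.3]
width: 0.5
```

apply_moves(
  targets=[
    [[0, 0, 0.1], [0, 0, 0], 0],
    [[0, 0, 0.1], [0, 0, 0], 0],
    [[0, 0, 0.1], [0, 0, 0], 0],
    [[0, 0, 0.1], [0, 0, 0], 0],
    [[0, 0, 0.1], [0, 0, 0], 0],
  ],
)

```text
clock: 19.92
position: [412.7, 152.7, 55.7]
tool_rot: [179.5, 0.1, 88.0]
force: [-0.7, 0.8, -0.3]
width: 0.5
```

```bash
python3 ov2.py p3 47
```

```text
clk 20.0167 pos [412.4 152.7  55.5] [1.795e+02 8.000e-02 8.804e+01] F [ 0.24  1.21 -0.39] M [-0.06  0.01  0.03] w 0.74
shift units [ 0.014 -0.074  0.423] turn units [0.0028 0.0004 0.0002]
```

View pics/p3.png

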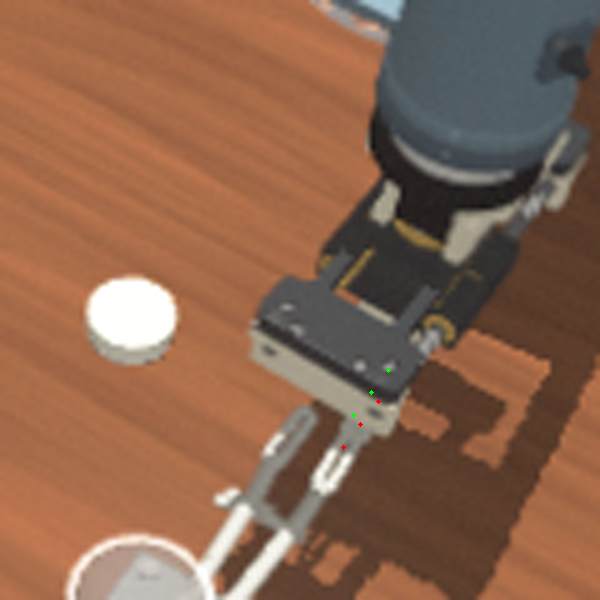

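View pics/p3t.png

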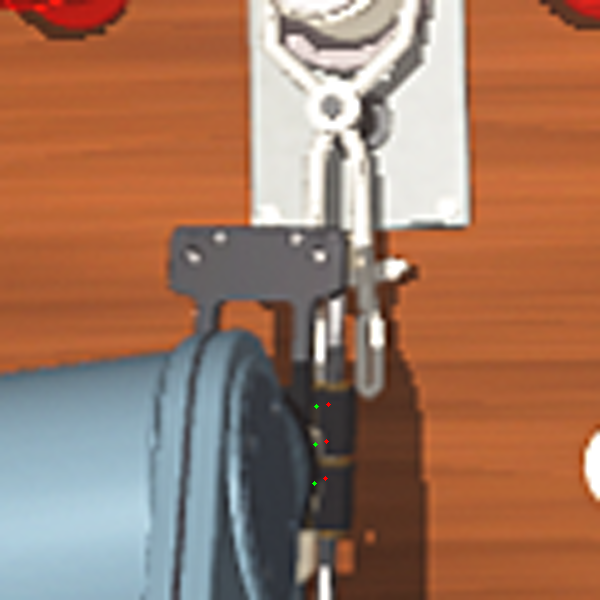

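apply_moves(
  targets=[
    [[0, 0, 0.06], [0.002, 0, 0], 0],
    [[0, 0, 0.06], [0, 0, 0], 0],
    [[0, 0, 0.06], [0, 0, 0], 0],
    [[0, 0, 0.06], [0, 0, 0], 0],
  ],
)

```text
clock: 20.35
position: [412.9, 152.7, 50.7]
tool_rot: [179.8, 0.1, 88.0]
force: [0.3, -0.0, 0.4]
width: 0.7
```

apply_moves(
  targets=[
    [[0, 0, 0.06], [0, 0, 0], 0],
    [[0, 0, 0.06], [0, 0, 0], 0],
    [[0, 0, 0.06], [0, 0, 0], 0],
  ],
)

```text
clock: 20.6
position: [413.0, 152.7, 46.7]
tool_rot: [179.8, 0.1, 88.0]
force: [-0.2, -0.3, -0.6]
width: 0.7
```

apply_moves(
  targets=[
    [[0, 0, 0.06], [0, 0, 0], 0],
    [[0, 0, 0.06], [0, 0, 0], 0],
    [[0, 0, 0.06], [0, 0, 0], 0],
  ],
)

```text
clock: 20.85
position: [412.9, 152.7, 42.7]
tool_rot: [179.8, 0.1, 88.0]
force: [0.1, 0.0, -0.1]
width: 0.5
```

apply_moves(
  targets=[
    [[0, 0, 0.05], [0, 0, 0], 0],
    [[0, 0, 0.05], [0, 0, 0], 0],
  ],
)

```text
clock: 21.02
position: [412.9, 152.7, 40.4]
tool_rot: [179.8, 0.1, 88.0]
force: [0.5, -0.1, -0.0]
width: 0.5
```

apply_moves(
  targets=[
    [[0, 0, 0.05], [0, 0, 0], 0],
    [[0, 0, 0.05], [0, 0, 0], 0],
  ],
)

```text
clock: 21.18
position: [412.8, 152.8, 38.5]
tool_rot: [179.8, 0.1, 88.0]
force: [-2.1, 0.3, 5.4]
width: 0.3
```

```bash
python3 ov2.py p4 47
```

```text
clk 21.2833 pos [412.9 152.8  38.5] [1.7985e+02 7.0000e-02 8.8040e+01] F [-1.52  0.35  4.02] M [-0.03  0.34 -0.01] w 0.6
shift units [ 0.008 -0.092 -0.425] turn units [0.0009 0.0004 0.0002]
```

View pics/p4.png

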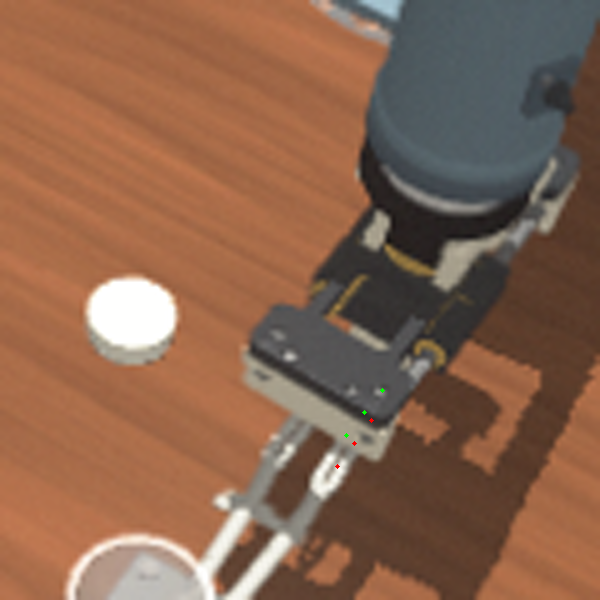

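View pics/p4t.png

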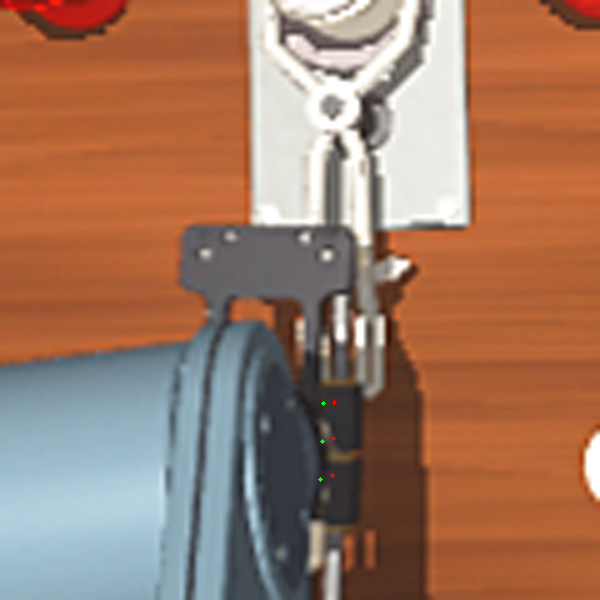

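apply_moves(
  targets=[
    [[0, 0, 0.05], [0, 0, 0], 0],
    [[0, 0, 0.05], [0, 0, 0], 0],
  ],
)

```text
clock: 21.45
position: [412.9, 152.9, 37.1]
tool_rot: [179.8, 0.1, 88.1]
force: [-3.1, 0.3, 5.8]
width: 0.7
```

apply_moves(
  targets=[
    [[0, 0, 0.05], [0, 0, 0], 0],
  ],
)

```text
clock: 21.53
position: [413.2, 153.2, 36.4]
tool_rot: [179.8, 0.0, 88.0]
force: [-0.6, 3.1, 4.4]
width: 0.7
```

apply_moves(
  targets=[
    [[0, 0, 0.05], [0, 0, 0], 0],
  ],
)

```text
clock: 21.62
position: [413.8, 153.8, 35.7]
tool_rot: [179.7, -0.0, 88.0]
force: [0.3, 3.8, 5.3]
width: 0.7
```

apply_moves(
  targets=[
    [[0.1, 0, 0.02], [0, 0, 0], 0],
    [[0.15, 0, 0], [0, 0, 0], 0],
  ],
)

```text
clock: 21.78
position: [414.7, 158.2, 35.5]
tool_rot: [179.6, 0.0, 88.0]
force: [-0.7, -3.9, 3.9]
width: 0.3
```

apply_moves(
  targets=[
    [[0.2, 0, 0], [0, 0, 0], 0],
    [[0.2, 0, 0], [0, 0, 0], 0],
  ],
)

```text
clock: 21.95
position: [415.5, 165.5, 35.7]
tool_rot: [179.6, 0.2, 88.0]
force: [-0.3, -2.7, 3.9]
width: 0.6
```

```bash
python3 ov2.py p5 36
```

```text
clk 22.05 pos [415.6 166.   35.7] [1.7957e+02 1.1000e-01 8.8070e+01] F [-0.57 -2.34  3.75] M [-0.38  0.02 -0.  ] w 0.33
shift units [-0.66  -0.205 -0.014] turn units [0.0024 0.0006 0.0004]
```

View pics/p5.png

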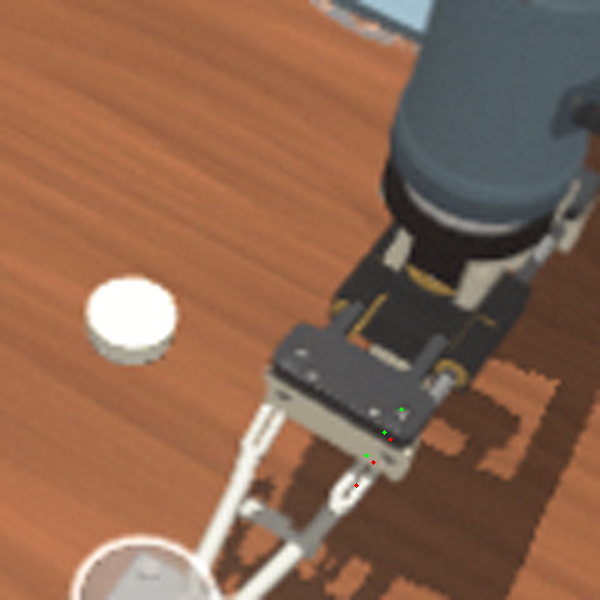

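View pics/p5t.png

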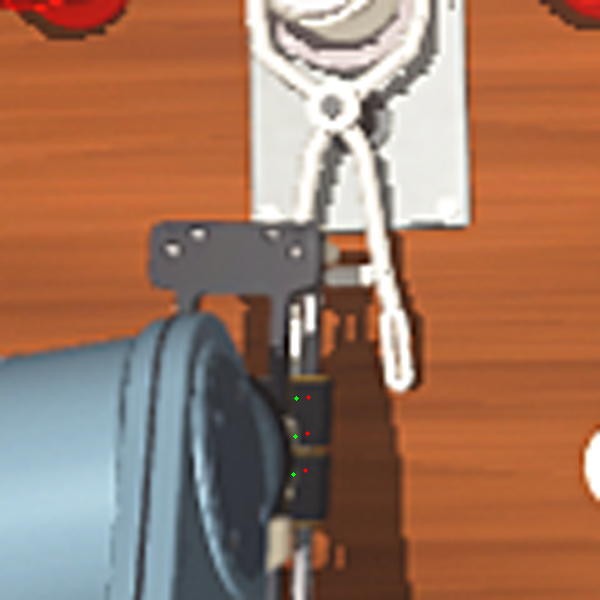

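apply_moves(
  targets=[
    [[0.05, 0, 0], [0, 0, 0], 0],
    [[0, 0, -0.2], [0, 0, 0], 0],
    [[0, 0, -0.5], [0, 0, 0], 0],
    [[0, 0, -1], [0, 0, 0], 0],
    [[0, 0, -1], [0, 0, 0], 0],
    [[0, 0, -1], [0, 0, 0], 0],
    [[0, 0, -1], [0, 0, 0], 0],
    [[0, 0, -1], [0, 0, 0], 0],
  ],
)

```text
clock: 22.72
position: [407.4, 169.4, 148.0]
tool_rot: [-179.3, -0.0, 88.1]
force: [-0.1, -0.2, -0.1]
width: 0.8
```

apply_moves(
  targets=[
    [[0, 0, -1], [0, 0, 0], 0],
    [[0, 1, 0], [0, 0, 0], 0],
    [[0, -1, 0], [0, 0, 0], 0],
    [[0, -1, 0], [0, 0, 0], 0],
    [[0, -1, 0], [0, 0, 0], 0],
    [[0, -1, 0], [0, 0, 0], 0],
    [[0, 0, 0], [0, 0, 0], 0],
  ],
)

```text
clock: 23.3
position: [345.2, 175.0, 171.2]
tool_rot: [-179.2, -0.4, 88.0]
force: [-1.1, 1.5, -0.1]
width: 0.5
```

```bash
python3 -c "
from h import *
delta([330,160,150],88)
f=grab_frame('top');g=grab_frame('scene')
cv2.imwrite('pics/t13.png',f['color']);cv2.imwrite('pics/s13.png',g['color'])
cv2.imwrite('pics/s13z.png',cv2.resize(g['color'][140:320,180:400],None,fx=3.5,fy=3.5,interpolation=cv2.INTER_CUBIC))
"
```

```text
clk 23.3 pos [345.2 175.  171.2] [-179.16   -0.42   88.01] F [-1.06  1.45 -0.15] M [-0.02  0.11  0.01] w 0.48
shift units [-0.784 -0.717  1.064] turn units [-0.0047 -0.0023  0.0001]
```

View pics/s13z.png

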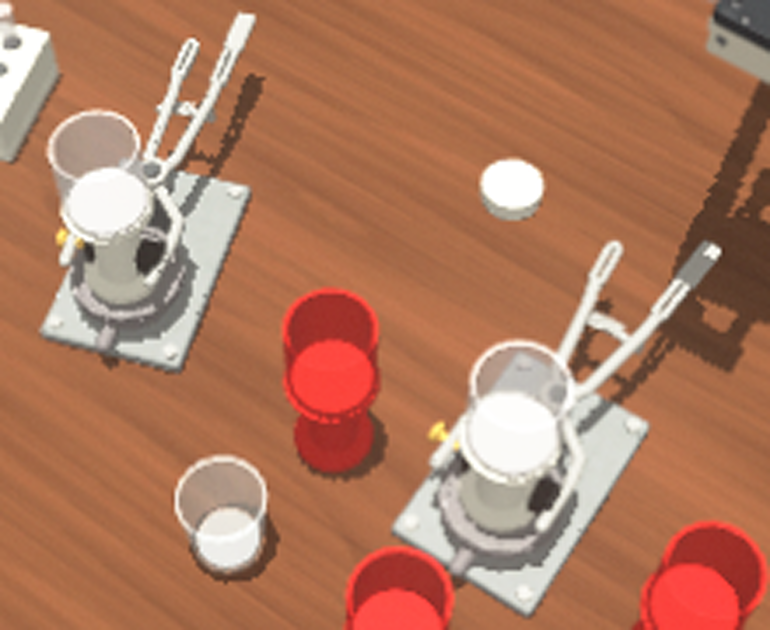

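View pics/t13.png

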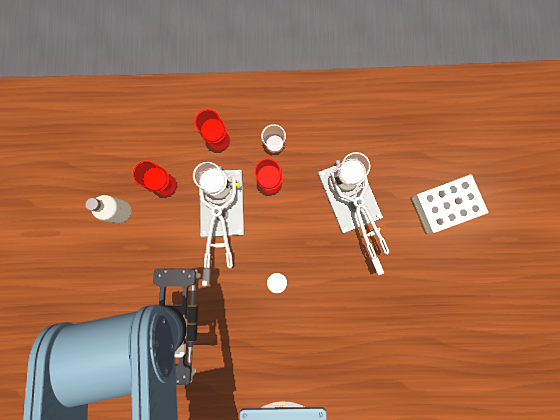

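```bash
python3 -c "
import cv2
s=cv2.imread('pics/s13.png');t=cv2.imread('pics/t13.png')
cv2.imwrite('pics/z1.png',cv2.resize(t[180:290,180:260],None,fx=7,fy=7,interpolation=cv2.INTER_CUBIC)[:600])
cv2.imwrite('pics/z2.png',cv2.resize(s[195:275,320:400],None,fx=7,fy=7,interpolation=cv2.INTER_CUBIC))
"
```

```text
(no output)
```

View pics/z1.png

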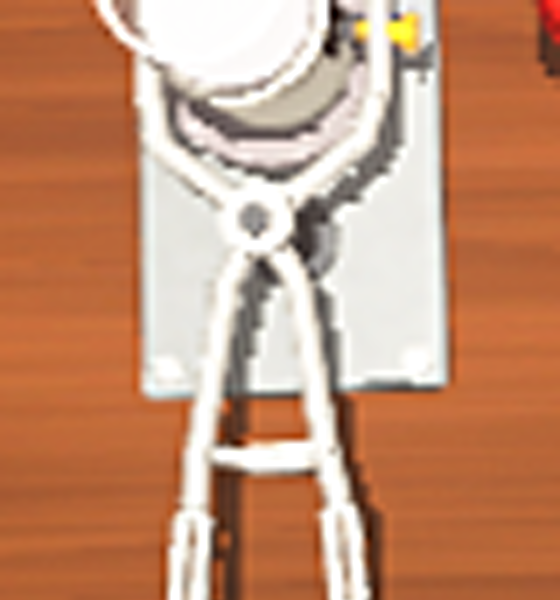

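View pics/z2.png

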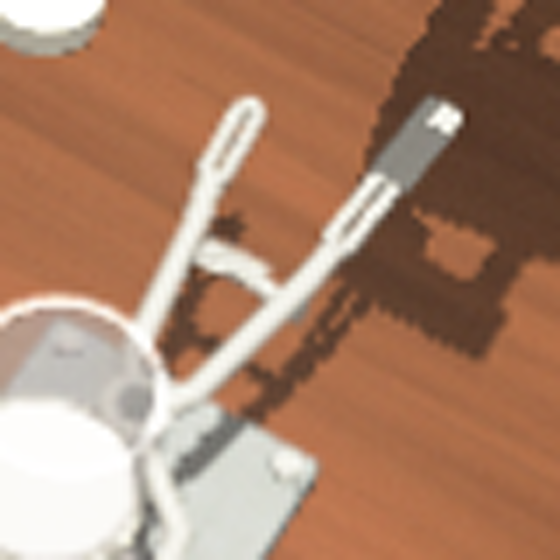

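apply_moves(
  targets=[
    [[0, 0, 0], [0, 0, 0], 0],
    [[0, 0, 0], [0, 0, 0], 0],
    [[0, 0, 0], [0, 0, 0], 0],
    [[0, 0, 0], [0, 0, 0], 0],
  ],
)

```text
clock: 23.73
position: [352.0, 175.2, 171.9]
tool_rot: [-179.4, -0.5, 87.9]
force: [0.0, 0.2, 0.5]
width: -0.0
```

```bash
python3 -c "
from h import *
s=get_state();print(s['clock'],s['position'],s['force'])
f=grab_frame('scene');g=grab_frame('top')
a=cv2.resize(g['color'][215:275,340:400],None,fx=8,fy=8,interpolation=cv2.INTER_CUBIC);cv2.imwrite('pics/z3.png',a)
for n in('scene','top'):
  for q in('new_funnel','wash_bottle','tube_rack','beaker','filter_dish','old_funnel'): print(n,q,[np.round(r['position'],1).tolist() for r in spot_point(n,q)[:2]])
"
```

```text
23.7333 [352.04146852 175.1871488  171.87944218] [0.01984179 0.16056857 0.46179445]
scene new_funnel [[243.7, 292.7], [215.3, 216.4]]
scene wash_bottle [[429.5, 334.4]]
scene tube_rack [[170.0, 168.4], [222.3, 194.3]]
scene beaker [[243.2, 293.1]]
scene filter_dish [[225.3, 208.5], [325.3, 197.0]]
scene old_funnel [[274.8, 263.4], [322.2, 278.5]]
top new_funnel [[345.6, 176.1]]
top wash_bottle [[122.6, 212.7], [271.8, 141.8]]
top tube_rack [[441.7, 206.9]]
top beaker [[272.5, 140.2]]
top filter_dish [[281.5, 278.8], [356.9, 199.2]]
top old_funnel [[219.7, 138.9], [215.4, 188.1]]
```

View pics/z3.png

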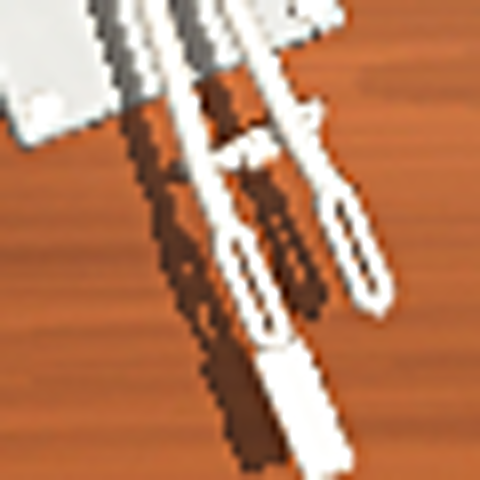

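```bash
python3 -c "
from workcell import *
print(sign_off())"
```

```text
the job is handed in; nothing more can be done
None
```

I closed and latched the open clamp on the fresh funnel, then sprang the locked clamp open. The job was handed in at about 24 s of the 58 s allowed, and no verdict was reported.

- **New clamp:** I squeezed the loops in steps with the grip limited to 8, 12, then 16 N. The width stalled at about 48, 42 and 39 mm. After letting go, the ratchet held. The loops measured about 44 mm over the outside (roughly 0.085 rad) and had not changed by the final picture.
- **Clamping force:** From the stall widths I estimate 8–11 N on the fresh funnel. There was no direct reading of this force.
- **Old clamp:** I pressed the thumb plate down slowly and the wrist force stayed under about 6 N in the readings. The teeth parted but friction held the plate, so I drew it outwards about 12 mm and lifted off. In the last picture the loop spacing is about 23 px. The other clamp, fully open, showed 22.7 px at the start, so this one looks fully open.
- **Other things on the bench:** In the last pictures both funnels looked upright in their cups. The bystanders moved by no more than detection noise, and the gripper is clear with wrist force near zero.
- **Disagreement:** In the camera pictures the fingertips sat about 28 mm above the reported tool height, and contact with the thumb plate suggested about 35 mm. I worked from the pictures and the feel of contact, and did not find the cause.
- **Misdetections:** In the last scene picture the network's top hit was wrong for the fresh funnel (the beaker), the dish (the new stand) and the used funnel (a red look-alike). Its second hits, and my own look at the pictures, showed the right things in place.

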